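Load, stir and close the polishing tumbler

ROBOT

A 6-joint arm with a two-finger parallel gripper is mounted at the origin on the work surface. World frame = base frame: x ahead of the robot, y to its left, z up, the work surface at z = 0. Lengths are in m, angles in rad, forces in N, time in s.
With the tool pointing down it reaches from about 0.35 to 0.975 m from the base axis. Payload 4.9 kg.
Tool frame: the origin (TCP) lies on the centre line of the jaws, within the pads' length; the fingertips stand 19 mm ahead of it and the grasp point (between the pads) is the TCP; z points along the fingers, y is the line along which they close (so a half turn about z gives the same grasp; the last joint's range is limited). The gripper opens to 85 mm and grips with 20 to 120 N. Pads are 22 mm wide; open, the fingers measure 114 mm over their backs; the gripper's body (76 mm by 85 mm) begins 54 mm behind the grasp point. The pads swing forward as they close: fully open they stand 13 mm farther back than shut.
Start: joints at [-1.373, 0.053, 1.613, -0, 1.476, -0.119], TCP at [0.195, -0.594, 0.25] pointing down, gripper open.
Joint ranges: [-3.01, 3.01], [-1.01, 2.22], [0.06, 2.58], [-1.02, 4.17], [0.09, 2.62], [-3.14, 3.14]. Speed limits (rad/s): [2.57, 2.57, 3.14, 3.14, 3.14, 3.14].

INTERFACE

Orientations are given as a unit quaternion [w, x, y, z].
In Python, from plant import state, grab_frame, ticket, spotter gives the robot as it stands.
- The arm moves only by the tool apply_moves, never from a script. Its argument "series" is a list of rows, each an object of numbers: "jaw": the closure, from 0 (fully open) to 1 (shut); "dx", "dy", "dz": the shift along the tool's x, y, z in mm; "turn": the turn about the tool's z in rad. A call has 1 to 5 rows; each row is the pose to reach, as a shift and turn from the pose commanded when the call began, along the tool's axes at that moment; what a row does not reach only later rows make up. A row lasts 1/12 s, in which the tool goes at most 41.7 mm and 7.16 degrees, less where a joint would pass 70% of its speed; a pose out of reach is approached as far as the arm can. A call with a gripper value outside its range is refused whole. The fingers move at their own pace and stop on an object; the grip force is fixed at half the most. Time passes only in rows, so rows that repeat a pose let the fingers close. It gives the time, the measured TCP pose, the force, the opening and the grip force at its end, in the units of the state.
- state(): the state, without advancing time (a new reading comes with each control period).
- grab_frame(name): name is "scene" or "side" or "wrist"; returns a dict with "pixels" (384x512x3 uint8, red, green, blue), "mtx" (3x3 intrinsics, pixels), "camera_from_world" (4x4, takes a point from world to camera coordinates). Camera axes: x right, y down, z forward; pixel columns grow to the right and rows downward; lengths in m; the calibration is good to about 2 mm. A picture is of the moment at which its call begins. There is no depth.
- ticket.job_done(): hands the job in; it is judged then, once.
Trained networks look in a picture, given as the dict that the camera call returned (one of the last four; its "shot" number tells which), for a name from the list of things; names that differ only in an ending like _2 or _b are one class to them, and where a whole thing is asked for, a point or a joint stands for the part that bears it (a point fixed in the world has none). Each returns a list of dicts, best first, with "conf" (0 to 1); they miss things now and then, are a little off and sometimes report something else, mostly with a low value. They report only what shows in the picture. A call takes as long as a camera call. They do not tell look-alikes from the thing itself.
- spotter.outline_of(picture, target): "region" (384x512 bool, what is visible of it) and "extent" ([left, top, right, bottom] in pixels, round what is visible of it).
The state is a dict: "time": time; "joint_pos": joint angles; "joint_vel": joint speeds; "joint_efforts": joint torques, N m; "tool_pos": TCP position; "tool_rot": TCP orientation; "contact_force": force on the tool from outside, world axes, zero at the start; "ft_torque": the same for the moment, N m; "gripper_width": opening from 0.0 (shut) to 1.0 (fully open); "grasp_force": force on a finger pad.
Only numpy, scipy, OpenCV 4.12 (cv2) and the standard library are available. Lean on these libraries where they do the work, as an engineer would, in place of code of your own. Each camera call takes 0.05 s, during which the arm holds its last target. There are 200 camera calls.

TASK

Put every brass knob from the bench into the tumbler's bowl, then take the wooden rod and stir knobs and polishing balls together: about three full circles round the middle of the bowl with the rod's lower end close to the bowl's floor, so that the balls are really shifted about. Stand the rod back in its holder and set the lid on the bowl, knob up, lying flat on the rim and centred on it within a few millimetres, with all knobs and balls inside. Leave the tape roll and the screwdriver where they are.

Things in the scene. Friction and masses are not known exactly. Their poses are not given: they have to be found in the camera images.
- tumbler: bench-top polishing tumbler, fixed: grey round foot (widest 192 mm) carrying an open round black bowl. Origin: centre of the underside, on the table; z up along the bowl's axis. Bowl outer diameter 168, wall 4, inner diameter 160 mm; bowl floor 56 mm and rim 130 mm above the origin. Place and yaw vary
- lid: flat grey round bowl lid, 172 mm across, 8 mm thick, with a black upright knob (26 mm across, 36 mm tall, top 44 mm above the underside) at its centre. Flat underside without a lip. Origin: centre of the underside; z up. Lies on the table left or right of the tumbler, knob up
- rod: plain round wooden stirring rod, 14 mm across, 170 mm long, standing upright in the holder. Origin: centre of its lower end; z along it, to its upper end
- holder: fixed plywood block 80 x 80 x 60 mm with one upright blind hole in the middle of its top, 23 mm across, with a small chamfer; hole floor 10 mm above the table. Origin: centre of its underside. On the other side of the tumbler from the lid
- tape: bystander: black tape roll lying flat, 52 mm across, 18 mm tall, among the knobs. Origin: centre of the underside
- tin: bystander, fixed: steel tin 48 mm across, 28 mm tall, before the tumbler. Origin: centre of the underside
- screwdriver: bystander: screwdriver, 170 mm long, lying beyond the tumbler. Origin: centre of its underside, long axis x
- knob1: turned brass control knob: a plain short cylinder 24 mm across, 20 mm tall, standing on the table before the tumbler (three to five of them are there; None if absent). Origin: centre of its flat underside; z its axis
- knob2: turned brass control knob: a plain short cylinder 24 mm across, 20 mm tall, standing on the table before the tumbler (three to five of them are there; None if absent). Origin: centre of its flat underside; z its axis
- knob3: turned brass control knob: a plain short cylinder 24 mm across, 20 mm tall, standing on the table before the tumbler (three to five of them are there; None if absent). Origin: centre of its flat underside; z its axis
- knob4: turned brass control knob: a plain short cylinder 24 mm across, 20 mm tall, standing on the table before the tumbler (three to five of them are there; None if absent). Origin: centre of its flat underside; z its axis
- knob5: turned brass control knob: a plain short cylinder 24 mm across, 20 mm tall, standing on the table before the tumbler (three to five of them are there; None if absent). Origin: centre of its flat underside; z its axis
- ball1: white ceramic polishing ball, 24 mm across, lying in the bowl. Origin: its centre
- ball2: white ceramic polishing ball, 24 mm across, lying in the bowl. Origin: its centre
- ball3: white ceramic polishing ball, 24 mm across, lying in the bowl. Origin: its centre
- ball4: white ceramic polishing ball, 24 mm across, lying in the bowl. Origin: its centre
- ball5: white ceramic polishing ball, 24 mm across, lying in the bowl. Origin: its centre
- ball6: white ceramic polishing ball, 24 mm across, lying in the bowl. Origin: its centre
There are look-alikes about, which are no part of the job. What is shaped like the knob2 but green or orange is not meant. What is shaped like the lid but purple is not meant.

How it is judged:
On the way, in this order (a step that is already met when the one before it is completed fails the run):
1. every knob lies in the bowl (horizontal distance between each of knob1, knob2, knob3, knob4, knob5 and tumbler below 0.084 m and z of knob1 in the frame of tumbler between 0.05 and 0.125 m and z of knob2 in the frame of tumbler between 0.05 and 0.125 m and z of knob3 in the frame of tumbler between 0.05 and 0.125 m and z of knob4 in the frame of tumbler between 0.05 and 0.125 m and z of knob5 in the frame of tumbler between 0.05 and 0.125 m), for 0.2 s.
2. stirring, first round: the rod's lower end is down among the balls, under 24 mm above the bowl's floor, on the +x side of the bowl's centre (tumbler's axes), 10 mm or more out (z of rod in the frame of tumbler between 0.05 and 0.08 m and horizontal distance between rod and tumbler below 0.08 m and x of rod in the frame of tumbler above 0.01 m and y of rod in the frame of tumbler between -0.01 and 0.01 m), for 0.02 s.
3. stirring, first round: the rod's lower end is down among the balls, under 24 mm above the bowl's floor, on the left or right (+y or -y) side of the bowl's centre (tumbler's axes), 10 mm or more out (z of rod in the frame of tumbler between 0.05 and 0.08 m and horizontal distance between rod and tumbler below 0.08 m and x of rod in the frame of tumbler between -0.01 and 0.01 m and (y of rod in the frame of tumbler above 0.01 m or y of rod in the frame of tumbler below -0.01 m)), for 0.02 s.
4. stirring, first round: the rod's lower end is down among the balls, under 24 mm above the bowl's floor, on the -x side of the bowl's centre (tumbler's axes), 10 mm or more out (z of rod in the frame of tumbler between 0.05 and 0.08 m and horizontal distance between rod and tumbler below 0.08 m and x of rod in the frame of tumbler below -0.01 m and y of rod in the frame of tumbler between -0.01 and 0.01 m), for 0.02 s.
5. stirring, first round: the rod's lower end is down among the balls, under 24 mm above the bowl's floor, on the left or right (+y or -y) side of the bowl's centre (tumbler's axes), 10 mm or more out (all of step 3), for 0.02 s.
6. stirring, second round: the rod's lower end is down among the balls, under 24 mm above the bowl's floor, on the +x side of the bowl's centre (tumbler's axes), 10 mm or more out (all of step 2), for 0.02 s.
7. stirring, second round: the rod's lower end is down among the balls, under 24 mm above the bowl's floor, on the left or right (+y or -y) side of the bowl's centre (tumbler's axes), 10 mm or more out (all of step 5), for 0.02 s.
At the end, for the whole second after the job is handed in: All knobs and six balls in the bowl; of each two opposite balls one moved 8 mm; rod in the holder's hole (within 9 mm of its axis, 8 mm of its floor, tilt under 0.25 rad); lid knob up on the rim, within 6 mm of the bowl's axis, 4 mm of rim height, 0.04 rad of level; lid and rod at rest (all of step 1 and horizontal distance between each of ball1, ball2, ball3, ball4, ball5, ball6 and tumbler below 0.084 m and z of ball1 in the frame of tumbler between 0.05 and 0.125 m and z of ball2 in the frame of tumbler between 0.05 and 0.125 m and z of ball3 in the frame of tumbler between 0.05 and 0.125 m and z of ball4 in the frame of tumbler between 0.05 and 0.125 m and z of ball5 in the frame of tumbler between 0.05 and 0.125 m and z of ball6 in the frame of tumbler between 0.05 and 0.125 m and distance of any of ball1, ball4 from where it was at the start of the episode above 0.008 m and distance of any of ball2, ball5 from where it was at the start of the episode above 0.008 m and distance of any of ball3, ball6 from where it was at the start of the episode above 0.008 m and horizontal distance between rod and holder below 0.009 m and z of rod in the frame of holder below 0.018 m and angle between rod's own z axis and vertical below 0.25 rad and horizontal distance between lid and tumbler below 0.006 m and z of lid in the frame of tumbler between 0.126 and 0.134 m and angle between lid's own z axis and vertical below 0.04 rad and linear speed of lid below 0.02 m/s and linear speed of rod below 0.05 m/s); the robot touches nothing.
It fails at once if the tape is moved more than 30 mm (distance of tape from where it was at the start of the episode above 0.03 m).
It fails at once if the screwdriver is moved more than 30 mm (distance of screwdriver from where it was at the start of the episode above 0.03 m).
Of knob1, knob2, knob3, knob4, knob5 only 3 to 5 are there at a start; the rules pass over those that are not, and their reading is None.
At some moment in a run one of knob1, knob2, knob3, knob4, knob5, lid may be knocked a few centimetres aside while the robot is not near it.
It also fails if it takes over 210 s, if anything falls off the work surface, if the arm or the gripper's body presses on something with over 40 N, if the wrist force passes 120 N, or if a joint passes its speed limit or range.

## Working session

There is one attempt and no reset: what is moved stays moved. The work goes in short steps, Python scripts to look and compute and a tool call to move; the robot and the scene stay as the last step left them, time stands still between calls to the robot, and variables do not carry over. Pictures are saved under pics/ and viewed, at most 14 in all, crops included, and the job is handed in when it is done.

Besides the shell and the picture viewer there is one more tool, called after "Request:" by a JSON object that holds its "api" and its "payload". apply_moves: Moves the arm, as the interface text tells. Its arguments: {"type":"object","properties":{"series":{"type":"array","items":{"type":"object","properties":{"jaw":{"type":"number"},"dx":{"type":"number"},"dy":{"type":"number"},"dz":{"type":"number"},"turn":{"type":"number"}}}}},"required":["series"]}

```bash
mkdir -p pics; ls; python3 - <<'E'
from plant import state, grab_frame, ticket, spotter
import cv2,numpy as np
s=state();print(s)
for n in("scene","side"):
    f=grab_frame(n);print(n,f["mtx"].tolist(),np.round(f["camera_from_world"],3).tolist())
    cv2.imwrite(f"pics/{n}0.png",cv2.resize(f["pixels"][:,:,::-1],(800,600)))
E
```

```text
pics
{'time': 0.0, 'joint_pos': array([-1.37300185e+00,  5.33818506e-02,  1.61429775e+00,  2.16918757e-05,
        1.47599101e+00, -1.18981126e-01]), 'joint_vel': array([-2.00862819e-04,  7.19646632e-04,  1.53546962e-03,  3.80084502e-04,
       -3.27717168e-05,  1.48309553e-04]), 'joint_efforts': array([ 1.00858142e-03, -3.93676937e+01, -3.70179069e+01,  2.69324727e-05,
        7.06518869e-03, -4.88907645e-06]), 'tool_pos': array([ 0.19459185, -0.5933222 ,  0.24904524]), 'tool_rot': array([-1.03859731e-03,  9.87482483e-01,  1.57725285e-01, -3.01443196e-05]), 'contact_force': array([-1.00191695,  0.0243688 ,  0.04979772]), 'ft_torque': array([-0.00957884,  0.03830389, -0.05151715]), 'grasp_force': 0.0, 'gripper_width': 1.002041734845154}
scene [[407.6651596370485, 0.0, 257.5602003565703], [0.0, 407.6651596370485, 192.54907288687264], [0.0, 0.0, 1.0]] [[-0.362, 0.932, -0.009, 0.184], [0.799, 0.306, -0.518, -0.417], [-0.48, -0.195, -0.856, 1.348], [0.0, 0.0, 0.0, 1.0]]
side [[415.08111302591976, 0.0, 256.3597029626237], [0.0, 415.08111302591976, 200.75628272325008], [0.0, 0.0, 1.0]] [[-0.845, -0.534, -0.004, 0.49], [-0.419, 0.667, -0.616, 0.279], [0.332, -0.519, -0.788, 0.74], [0.0, 0.0, 0.0, 1.0]]
```

View pics/scene0.png

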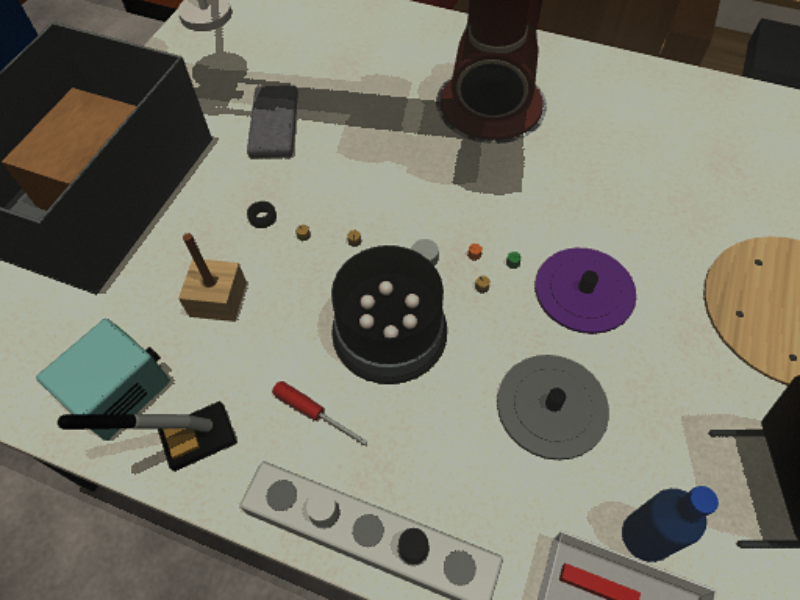

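View pics/side0.png

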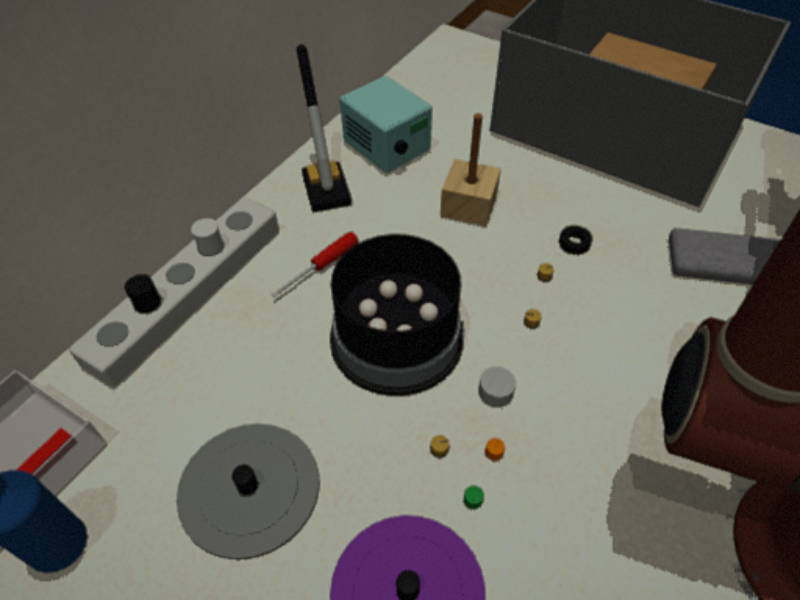

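The scene view (800x600) shows brass knobs at (303,232), (354,238) and (482,284). The orange (475,251) and green (514,260) decoys sit nearby, along with the tape (262,214), tin (425,250), tumbler (388,310), holder (212,288), screwdriver (320,412) and purple decoy lid (586,290). The real grey lid is at (553,406). The side view agrees.

```bash
cat > h.py <<'E'
from plant import state, grab_frame, ticket, spotter
import cv2,numpy as np
from scipy.optimize import least_squares
from scipy.spatial.transform import Rotation as Rn
# stacked discs (radius,z)
S={"knob1":[(.012,0),(.012,.02)],"lid":[(.086,0),(.086,.008),(.013,.008),(.013,.044)],
"tumbler":[(.096,0),(.096,.01),(.084,.13)],"tape":[(.026,0),(.026,.018)],"tin":[(.024,0),(.024,.028)],
"ball1":[(.012,.056+.012)],"rod":[(.007,.06),(.007,.18)]}
t=np.linspace(0,2*np.pi,48,endpoint=False)
def proj(f,P):
    T=f["camera_from_world"];q=(P@T[:3,:3].T+T[:3,3])@f["mtx"].T
    return q[:,:2]/q[:,2:]
def hull(P): return cv2.convexHull(np.float32(P).reshape(-1,1,2))
def cen(h):
    m=cv2.moments(h);return np.array([m["m10"],m["m01"]])/m["m00"]
def sil(f,shape,x,y,z0=0):
    return hull(proj(f,np.vstack([np.c_[x+r*np.cos(t),y+r*np.sin(t),0*t+z+z0] for r,z in shape])))
def ray(f,uv,z):
    T=f["camera_from_world"];R=T[:3,:3];c=-R.T@T[:3,3];d=R.T@np.linalg.inv(f["mtx"])@np.r_[uv,1]
    return (c+d*(z-c[2])/d[2])[:2]
def masks(f,name,conf=.3):
    out=[]
    for d in spotter.outline_of(f,name):
        if d["conf"]<conf: continue
        m=d["region"];col=f["pixels"][m].mean(0)
        out.append((d["conf"],m,col,hull(np.argwhere(m)[:,::-1])))
    return out
def fit(obs,shape,z0=0):  # obs: [(frame,hull)]
    x0=ray(obs[0][0],cen(obs[0][1]),z0+shape[-1][1]/2)
    r=least_squares(lambda p:np.concatenate([cen(sil(f,shape,*p,z0))-cen(h) for f,h in obs]),x0)
    return r.x,np.abs(r.fun).max()
def tool():
    s=state();w,x,y,z=s["tool_rot"];return s,Rn.from_quat([x,y,z,w]).as_matrix()
def go(p):  # world target -> tool shift mm
    s,R=tool();return np.round(R.T@(np.array(p)-s["tool_pos"])*1000,1)
def knobs(fs):
    K=[]
    for f in fs:
        for c,m,col,h in masks(f,"knob1"):
            p,e=fit([(f,h)],S["knob1"]);K.append((f["shot"],round(c,2),np.round(p,4).tolist(),col.round().tolist()))
    return K
E
python3 - <<'E'
from h import *
fs=[grab_frame("scene"),grab_frame("side")]
for k in knobs(fs): print(k)
for n in("tumbler","lid","tape","tin","screwdriver","holder","rod"):
    for f in fs:
        for c,m,col,h in masks(f,n):
            if n in S: p,e=fit([(f,h)],S[n])
            else: p=ray(f,cen(h),.03 if n=="holder" else .01);e=0
            print(n,f["shot"],round(c,2),p.round(4),round(e,1),col.round(),m.sum(),h.reshape(-1,2).ptp(0) if 0 else "")
E
```

```text
(3, 0.62, [0.3839, 0.088], [125.0, 66.0, 36.0])
(3, 0.61, [0.4429, 0.1217], [103.0, 81.0, 45.0])
(3, 0.56, [0.5574, 0.0314], [143.0, 135.0, 122.0])
(3, 0.54, [0.4306, -0.1246], [103.0, 87.0, 58.0])
(3, 0.39, [0.4544, -0.2177], [96.0, 76.0, 43.0])
(4, 0.65, [0.4563, -0.219], [98.0, 77.0, 31.0])
(4, 0.64, [0.6898, -0.4262], [74.0, 60.0, 43.0])
(4, 0.44, [0.4457, 0.1203], [110.0, 88.0, 37.0])
(4, 0.44, [0.3775, 0.1567], [26.0, 92.0, 39.0])
(4, 0.42, [0.385, 0.0864], [135.0, 78.0, 23.0])
tumbler 3 0.67 [0.5827 0.0052] 0.0 [33. 33. 30.] 5250 
tumbler 4 0.59 [0.5855 0.0018] 0.0 [22. 22. 21.] 7346 
lid 3 0.56 [0.6146 0.2915] 0.0 [83. 84. 78.] 3653 
lid 4 0.69 [0.6175 0.289 ] 0.0 [85. 86. 81.] 6073 
lid 4 0.55 [0.4081 0.2577] 0.0 [ 84.  41. 100.] 4369 
tape 3 0.59 [ 0.4423 -0.3098] 0.0 [31. 31. 27.] 174 
tape 3 0.44 [ 0.4311 -0.1258] 0.0 [95. 77. 46.] 74 
tape 4 0.55 [ 0.4442 -0.3108] 0.0 [33. 33. 31.] 350 
tin 3 0.59 [0.4131 0.0082] 0.0 [117. 119. 109.] 165 
tin 4 0.95 [0.425  0.0059] 0.0 [108. 110. 103.] 484 
tin 4 0.55 [ 0.6033 -0.0264] 0.0 [17. 18. 17.] 6950 
screwdriver 3 0.89 [ 0.7573 -0.058 ] 0 [113.  51.  45.] 434 
screwdriver 4 0.75 [ 0.7592 -0.0767] 0 [115.  26.  21.] 299 
holder 4 0.77 [ 0.6322 -0.2985] 0 [109.  91.  60.] 1215 
rod 3 0.56 [ 0.6337 -0.2919] 0.0 [45. 32. 22.] 195 
rod 4 0.74 [ 0.6366 -0.2994] 2.5 [58. 42. 26.] 246
```

Request:
{"api": "apply_moves", "payload": {"series": [{"jaw": 0, "dz": -80, "turn": 0.317}, {"jaw": 0.3, "dz": -80, "turn": 0.317}, {"jaw": 0.3, "dz": -80, "turn": 0.317}, {"jaw": 0.3, "dz": -80, "turn": 0.317}]}}

```text
invalid input at $.series[0]: expected keys jaw, dx, dy, dz, turn
```

Request:
{"api": "apply_moves", "payload": {"series": [{"jaw": 0.3, "dx": 20, "dy": -35}, {"jaw": 0.3, "dx": 45, "dy": -70}, {"jaw": 0.3, "dx": 65, "dy": -105}, {"jaw": 0.3, "dx": 90, "dy": -140}, {"jaw": 0.3, "dx": 110, "dy": -175}]}}

```text
invalid input at $.series[0]: expected keys jaw, dx, dy, dz, turn
```

Request:
{"api": "apply_moves", "payload": {"series": [{"jaw": 0.3, "dx": 20, "dy": -35}, {"jaw": 0.3, "dx": 45, "dy": -70}, {"jaw": 0.3, "dx": 65, "dy": -105}, {"jaw": 0.3, "dx": 90, "dy": -140}, {"jaw": 0.3, "dx": 110, "dy": -175}]}}

```text
invalid input at $.series[0]: expected keys jaw, dx, dy, dz, turn
```

```bash
python3 - <<'E'
from h import *
s,R=tool();print(s["time"],s["tool_pos"],R.round(3).tolist(),s["gripper_width"],s["contact_force"],s["joint_pos"].round(2))
print(go([.455,-.2185,.012]))
f=grab_frame("wrist");cv2.imwrite("pics/w1.png",f["pixels"][:,:,::-1])
print(knobs([f]))
print(f["mtx"].tolist(),f["camera_from_world"].round(3).tolist())
E
```

```text
1.0 [ 0.1946895  -0.59389583  0.25031191] [[0.95, 0.311, 0.0], [0.311, -0.95, -0.0], [0.0, 0.0, -1.0]] 0.9968253221131433 [-0.22070062 -0.38095786 -0.61078375] [-1.37  0.05  1.61  0.    1.48 -0.12]
[ 364.3 -275.7  238.3]
[]
[[299.6399268472102, 0.0, 253.42192573985477], [0.0, 299.6399268472102, 190.25832682487106], [0.0, 0.0, 1.0]] [[0.312, -0.95, 0.0, -0.625], [-0.9, -0.295, 0.322, -0.042], [-0.306, -0.101, -0.947, 0.38], [0.0, 0.0, 0.0, 1.0]]
```

Request:
{"api": "apply_moves", "payload": {"series": [{"jaw": 0.3, "dx": 0, "dy": 0, "dz": -40, "turn": 0.12}, {"jaw": 0.3, "dx": 0, "dy": 0, "dz": -80, "turn": 0.24}, {"jaw": 0.3, "dx": 0, "dy": 0, "dz": -80, "turn": 0.317}, {"jaw": 0.3, "dx": 0, "dy": 0, "dz": -80, "turn": 0.317}]}}

```text
time: 1.43
tool_pos: [0.195, -0.5952, 0.3349]
tool_rot: [0.004, 1.0, -0.001, 0.001]
contact_force: [-0.5, 0.8, -0.0]
gripper_width: 0.701
grasp_force: 0.0
```

Request:
{"api": "apply_moves", "payload": {"series": [{"jaw": 0.3, "dx": 20, "dy": -32, "dz": 0, "turn": 0}, {"jaw": 0.3, "dx": 40, "dy": -65, "dz": 0, "turn": 0}, {"jaw": 0.3, "dx": 65, "dy": -97, "dz": 0, "turn": 0}, {"jaw": 0.3, "dx": 87, "dy": -130, "dz": 0, "turn": 0}, {"jaw": 0.3, "dx": 110, "dy": -165, "dz": 0, "turn": 0}]}}

```text
time: 1.85
tool_pos: [0.3049, -0.4272, 0.3285]
tool_rot: [-0.001, 1.0, 0.0, -0.001]
contact_force: [0.3, -0.1, 0.6]
gripper_width: 0.696
grasp_force: 0.0
```

Request:
{"api": "apply_moves", "payload": {"series": [{"jaw": 0.3, "dx": 20, "dy": -32, "dz": 0, "turn": 0}, {"jaw": 0.3, "dx": 40, "dy": -65, "dz": 0, "turn": 0}, {"jaw": 0.3, "dx": 65, "dy": -97, "dz": 0, "turn": 0}, {"jaw": 0.3, "dx": 87, "dy": -130, "dz": 0, "turn": 0}, {"jaw": 0.3, "dx": 110, "dy": -165, "dz": 0, "turn": 0}]}}

```text
time: 2.27
tool_pos: [0.4148, -0.2623, 0.3288]
tool_rot: [-0.001, 1.0, 0.001, -0.001]
contact_force: [0.2, -1.2, 0.0]
gripper_width: 0.704
grasp_force: 0.0
```

Request:
{"api": "apply_moves", "payload": {"series": [{"jaw": 0.3, "dx": 20, "dy": -32, "dz": 30, "turn": 0}, {"jaw": 0.3, "dx": 40, "dy": -46, "dz": 60, "turn": 0}, {"jaw": 0.3, "dx": 40, "dy": -46, "dz": 100, "turn": 0}, {"jaw": 0.3, "dx": 40, "dy": -46, "dz": 130, "turn": 0}, {"jaw": 0.3, "dx": 40, "dy": -46, "dz": 130, "turn": 0}]}}

```text
time: 2.68
tool_pos: [0.4503, -0.2146, 0.1907]
tool_rot: [-0.005, 1.0, 0.001, -0.007]
contact_force: [-0.3, 0.9, -1.4]
gripper_width: 0.703
grasp_force: 0.0
```

```bash
cat > look.py <<'E'
import sys
from h import *
tg=[float(a) for a in sys.argv[1:4]]
s,R=tool();print(round(s["time"],2),s["tool_pos"].round(4),R[:,0].round(3),s["gripper_width"].round(3),s["grasp_force"],s["contact_force"].round(1),s["joint_pos"].round(2))
if tg: print("go",go(tg))
E
python3 look.py .455 -.2185 .012; python3 - <<'E'
from h import *
f=grab_frame("wrist");cv2.imwrite("pics/w1.png",f["pixels"][:,:,::-1])
print(knobs([f]))
E
```

```text
[(6, 0.72, [0.4346, -0.1257], [89.0, 68.0, 22.0])]Traceback (most recent call last):
  File "look.py", line 4, in <module>
    s,R=tool();print(round(s["time"],2),s["tool_pos"].round(4),R[:,0].round(3),s["gripper_width"].round(3),s["grasp_force"],s["contact_force"].round(1),s["joint_pos"].round(2))
                                                                               ^^^^^^^^^^^^^^^^^^^^^^^^
AttributeError: 'float' object has no attribute 'round'
```

View pics/w1.png

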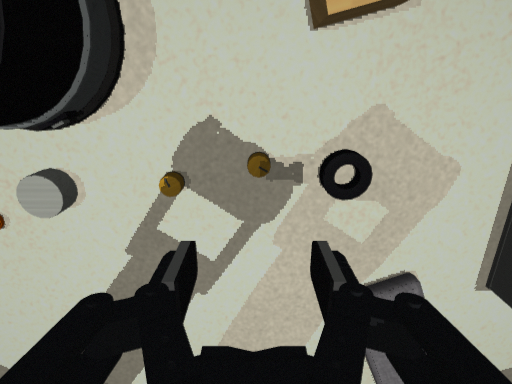

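```bash
sed -i 's/s\["gripper_width"\].round(3)/round(float(s["gripper_width"]),3)/' look.py; python3 look.py .455 -.2185 .012; python3 -c "
from h import *
print(knobs([grab_frame('scene'),grab_frame('side')]))"
```

```text
2.78 [ 0.4535 -0.2176  0.1987] [ 1.     0.001 -0.004] 0.701 0.0 [-0.1 -1.1  0.2] [-0.6  -0.2   1.94 -0.    1.41  0.97]
go [  2.1   1.3 186.7]
[(7, 0.6, [0.4531, -0.2191], [69.0, 55.0, 33.0]), (7, 0.53, [0.3821, 0.0903], [133.0, 73.0, 41.0]), (7, 0.39, [0.375, 0.1581], [45.0, 85.0, 47.0]), (8, 0.56, [0.3848, 0.0871], [139.0, 76.0, 14.0]), (8, 0.48, [0.3787, 0.1558], [42.0, 101.0, 52.0]), (8, 0.43, [0.4458, 0.12], [116.0, 93.0, 41.0])]
```

The wrist view shows the brass knobs at (172,183) and (259,164) and the tape at (345,174). I'll take the knob at (0.455, -0.2185) first.

Request:
{"api": "apply_moves", "payload": {"series": [{"jaw": 0.3, "dx": 1, "dy": 1, "dz": 40, "turn": 0}, {"jaw": 0.3, "dx": 1, "dy": 1, "dz": 80, "turn": 0}, {"jaw": 0.3, "dx": 1, "dy": 1, "dz": 120, "turn": 0}, {"jaw": 0.3, "dx": 1, "dy": 1, "dz": 155, "turn": 0}, {"jaw": 0.3, "dx": 1, "dy": 1, "dz": 175, "turn": 0}]}}

```text
time: 3.4
tool_pos: [0.4545, -0.2191, 0.0231]
tool_rot: [-0.001, 1.0, -0.0, -0.001]
contact_force: [-1.5, 0.2, -0.2]
gripper_width: 0.703
grasp_force: 0.0
```

Request:
{"api": "apply_moves", "payload": {"series": [{"jaw": 0.9, "dx": 0, "dy": 0, "dz": 0, "turn": 0}, {"jaw": 0.9, "dx": 0, "dy": 0, "dz": 0, "turn": 0}, {"jaw": 0.9, "dx": 0, "dy": 0, "dz": 0, "turn": 0}, {"jaw": 0.9, "dx": 0, "dy": 0, "dz": 0, "turn": 0}, {"jaw": 0.9, "dx": 0, "dy": 0, "dz": 0, "turn": 0}]}}

```text
time: 3.82
tool_pos: [0.4577, -0.2209, 0.0285]
tool_rot: [0.002, 1.0, -0.0, 0.002]
contact_force: [-0.4, 0.4, 4.6]
gripper_width: 0.245
grasp_force: 59.1
```

Request:
{"api": "apply_moves", "payload": {"series": [{"jaw": 0.9, "dx": 0, "dy": 0, "dz": -40, "turn": 0}, {"jaw": 0.9, "dx": 0, "dy": 0, "dz": -80, "turn": 0}, {"jaw": 0.9, "dx": 0, "dy": 0, "dz": -120, "turn": 0}, {"jaw": 0.9, "dx": 0, "dy": 0, "dz": -160, "turn": 0}, {"jaw": 0.9, "dx": 0, "dy": 0, "dz": -180, "turn": 0}]}}

```text
time: 4.23
tool_pos: [0.4577, -0.2206, 0.213]
tool_rot: [0.003, 1.0, 0.0, 0.005]
contact_force: [0.5, 0.1, 0.8]
gripper_width: 0.25
grasp_force: 58.8
```

```bash
python3 look.py .584 .0035 .2
```

```text
4.23 [ 0.4577 -0.2206  0.213 ] [1.    0.    0.009] 0.25 58.82851481437683 [0.5 0.1 0.8] [-0.6  -0.21  1.93  0.    1.42  0.97]
go [ 126.2 -224.2   12.8]
```

Request:
{"api": "apply_moves", "payload": {"series": [{"jaw": 0.9, "dx": 18, "dy": -32, "dz": 0, "turn": 0}, {"jaw": 0.9, "dx": 36, "dy": -64, "dz": 0, "turn": 0}, {"jaw": 0.9, "dx": 54, "dy": -96, "dz": 0, "turn": 0}, {"jaw": 0.9, "dx": 72, "dy": -128, "dz": 0, "turn": 0}, {"jaw": 0.9, "dx": 90, "dy": -160, "dz": 0, "turn": 0}]}}

```text
time: 4.65
tool_pos: [0.5465, -0.0578, 0.207]
tool_rot: [0.0, 1.0, -0.0, 0.001]
contact_force: [0.2, -0.5, 0.5]
gripper_width: 0.247
grasp_force: 58.9
```

Request:
{"api": "apply_moves", "payload": {"series": [{"jaw": 0.9, "dx": 18, "dy": -32, "dz": 0, "turn": 0}, {"jaw": 0.9, "dx": 36, "dy": -64, "dz": 10, "turn": 0}, {"jaw": 0.9, "dx": 36, "dy": -64, "dz": 50, "turn": 0}, {"jaw": 0.9, "dx": 36, "dy": -64, "dz": 85, "turn": 0}, {"jaw": 0.9, "dx": 36, "dy": -64, "dz": 105, "turn": 0}]}}

```text
time: 5.07
tool_pos: [0.5802, 0.0059, 0.0975]
tool_rot: [-0.0, 1.0, 0.001, -0.002]
contact_force: [-1.5, 0.1, -1.6]
gripper_width: 0.246
grasp_force: 58.9
```

Request:
{"api": "apply_moves", "payload": {"series": [{"jaw": 0.9, "dx": 0, "dy": 0, "dz": 0, "turn": 0}, {"jaw": 0.6, "dx": 0, "dy": 0, "dz": 0, "turn": 0}, {"jaw": 0.5, "dx": 0, "dy": 0, "dz": 0, "turn": 0}, {"jaw": 0.4, "dx": 0, "dy": 0, "dz": 0, "turn": 0}, {"jaw": 0.3, "dx": 0, "dy": 0, "dz": -30, "turn": 0}]}}

```text
time: 5.48
tool_pos: [0.5789, 0.0047, 0.1271]
tool_rot: [-0.0, 1.0, -0.0, -0.004]
contact_force: [-0.2, -1.2, -0.8]
gripper_width: 0.699
grasp_force: 0.0
```

Request:
{"api": "apply_moves", "payload": {"series": [{"jaw": 0.3, "dx": 0, "dy": 0, "dz": -40, "turn": 0}, {"jaw": 0.3, "dx": 0, "dy": 0, "dz": -65, "turn": 0}, {"jaw": 0.3, "dx": -30, "dy": 20, "dz": -65, "turn": 0}, {"jaw": 0.3, "dx": -60, "dy": 45, "dz": -65, "turn": 0}, {"jaw": 0.3, "dx": -95, "dy": 65, "dz": -65, "turn": 0}]}}

```text
time: 5.9
tool_pos: [0.4875, -0.0616, 0.1991]
tool_rot: [0.001, 1.0, 0.0, 0.003]
contact_force: [-0.5, -1.4, 0.1]
gripper_width: 0.704
grasp_force: 0.0
```

```bash
python3 look.py .433 -.125 .028;python3 - <<'E'
from h import *
fs=[grab_frame("wrist"),grab_frame("scene"),grab_frame("side")]
for k in knobs(fs): print(k)
a,b=[cv2.resize(f["pixels"][:,:,::-1],(400,300)) for f in fs[:2]]
cv2.imwrite("pics/a1.png",np.hstack([a,b]))
E
```

```text
5.9 [ 0.4875 -0.0616  0.1991] [1.    0.001 0.006] 0.704 0.0 [-0.5 -1.4  0.1] [-0.28 -0.24  1.97 -0.    1.4   1.29]
go [-55.6  62.9 170.9]
(9, 0.85, [0.4466, 0.1202], [152.0, 120.0, 48.0])
(9, 0.8, [0.5815, 0.0201], [186.0, 146.0, 48.0])
(9, 0.8, [0.3783, 0.1562], [18.0, 115.0, 44.0])
(9, 0.68, [0.5832, -0.0291], [203.0, 193.0, 179.0])
(9, 0.67, [0.4342, -0.1258], [155.0, 120.0, 44.0])
(9, 0.57, [0.3852, 0.0874], [187.0, 98.0, 10.0])
(10, 0.65, [0.547, -0.0063], [108.0, 84.0, 44.0])
(10, 0.47, [0.4438, 0.1224], [105.0, 85.0, 51.0])
(11, 0.55, [0.3857, 0.0867], [147.0, 82.0, 16.0])
(11, 0.51, [0.4459, 0.1199], [122.0, 98.0, 42.0])
(11, 0.45, [0.3786, 0.1565], [27.0, 101.0, 42.0])
```

View pics/a1.png

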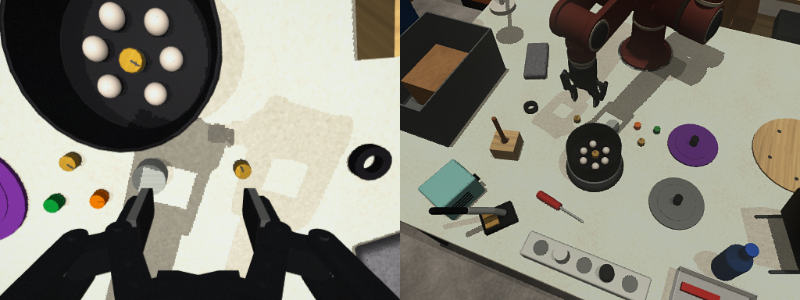

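The first knob sits in the middle of the ball ring, at (131,60) in the wrist half. Knob B is at (242,170). Next I'll fetch B.

Request:
{"api": "apply_moves", "payload": {"series": [{"jaw": 0.3, "dx": -26, "dy": 32, "dz": 0, "turn": 0}, {"jaw": 0.3, "dx": -54, "dy": 64, "dz": 0, "turn": 0}, {"jaw": 0.3, "dx": -54, "dy": 64, "dz": 40, "turn": 0}, {"jaw": 0.3, "dx": -54, "dy": 64, "dz": 80, "turn": 0}, {"jaw": 0.3, "dx": -54, "dy": 64, "dz": 120, "turn": 0}]}}

```text
time: 6.62
tool_pos: [0.4348, -0.1254, 0.0763]
tool_rot: [0.001, 1.0, -0.0, 0.003]
contact_force: [1.1, -0.7, -0.3]
gripper_width: 0.7
grasp_force: 0.0
```

Request:
{"api": "apply_moves", "payload": {"series": [{"jaw": 0.3, "dx": 0, "dy": 0, "dz": 30, "turn": 0}, {"jaw": 0.3, "dx": 0, "dy": 0, "dz": 50, "turn": 0}, {"jaw": 0.3, "dx": 0, "dy": 0, "dz": 50, "turn": 0}]}}

```text
time: 6.87
tool_pos: [0.4301, -0.1225, 0.021]
tool_rot: [-0.002, 1.0, 0.0, -0.004]
contact_force: [-0.8, 0.9, -0.1]
gripper_width: 0.699
grasp_force: 0.0
```

Request:
{"api": "apply_moves", "payload": {"series": [{"jaw": 0.9, "dx": 0, "dy": 0, "dz": 0, "turn": 0}, {"jaw": 0.9, "dx": 0, "dy": 0, "dz": 0, "turn": 0}, {"jaw": 0.9, "dx": 0, "dy": 0, "dz": 0, "turn": 0}, {"jaw": 0.9, "dx": 0, "dy": 0, "dz": 0, "turn": 0}, {"jaw": 0.9, "dx": 0, "dy": 0, "dz": 0, "turn": 0}]}}

```text
time: 7.28
tool_pos: [0.4349, -0.1251, 0.0281]
tool_rot: [0.001, 1.0, -0.0, 0.003]
contact_force: [-0.1, 1.2, 6.4]
gripper_width: 0.243
grasp_force: 58.6
```

Request:
{"api": "apply_moves", "payload": {"series": [{"jaw": 0.9, "dx": 0, "dy": 0, "dz": -40, "turn": 0}, {"jaw": 0.9, "dx": 0, "dy": 0, "dz": -80, "turn": 0}, {"jaw": 0.9, "dx": 0, "dy": 0, "dz": -120, "turn": 0}, {"jaw": 0.9, "dx": 0, "dy": 0, "dz": -160, "turn": 0}, {"jaw": 0.9, "dx": 0, "dy": 0, "dz": -180, "turn": 0}]}}

```text
time: 7.7
tool_pos: [0.4345, -0.1252, 0.2122]
tool_rot: [0.002, 1.0, -0.0, 0.004]
contact_force: [1.4, 0.3, 0.5]
gripper_width: 0.244
grasp_force: 58.7
```

```bash
python3 look.py .584 .0035 .2
```

```text
7.7 [ 0.4345 -0.1252  0.2122] [ 1.    -0.     0.009] 0.244 58.735435009002686 [1.4 0.3 0.5] [-0.45 -0.36  2.05 -0.    1.45  1.13]
go [ 149.3 -128.8   13. ]
```

Request:
{"api": "apply_moves", "payload": {"series": [{"jaw": 0.9, "dx": 30, "dy": -26, "dz": 0, "turn": 0}, {"jaw": 0.9, "dx": 60, "dy": -52, "dz": 0, "turn": 0}, {"jaw": 0.9, "dx": 90, "dy": -78, "dz": 0, "turn": 0}, {"jaw": 0.9, "dx": 120, "dy": -104, "dz": 0, "turn": 0}, {"jaw": 0.9, "dx": 149, "dy": -129, "dz": 0, "turn": 0}]}}

```text
time: 8.12
tool_pos: [0.583, 0.0063, 0.2064]
tool_rot: [0.0, 1.0, 0.0, 0.001]
contact_force: [0.4, -0.9, -0.1]
gripper_width: 0.248
grasp_force: 58.8
```

Request:
{"api": "apply_moves", "payload": {"series": [{"jaw": 0.9, "dx": 15, "dy": 0, "dz": 10, "turn": 0}, {"jaw": 0.9, "dx": 15, "dy": 0, "dz": 50, "turn": 0}, {"jaw": 0.9, "dx": 15, "dy": 0, "dz": 85, "turn": 0}, {"jaw": 0.9, "dx": 15, "dy": 0, "dz": 100, "turn": 0}, {"jaw": 0.9, "dx": 15, "dy": 0, "dz": 100, "turn": 0}]}}

```text
time: 8.53
tool_pos: [0.5954, 0.005, 0.1029]
tool_rot: [-0.0, 1.0, 0.0, -0.002]
contact_force: [-0.4, 0.3, -0.2]
gripper_width: 0.244
grasp_force: 66.6
```

Request:
{"api": "apply_moves", "payload": {"series": [{"jaw": 0.7, "dx": 0, "dy": 0, "dz": 0, "turn": 0}, {"jaw": 0.6, "dx": 0, "dy": 0, "dz": 0, "turn": 0}, {"jaw": 0.5, "dx": 0, "dy": 0, "dz": 0, "turn": 0}, {"jaw": 0.4, "dx": 0, "dy": 0, "dz": 0, "turn": 0}, {"jaw": 0.3, "dx": 0, "dy": 0, "dz": -30, "turn": 0}]}}

```text
time: 8.95
tool_pos: [0.5925, 0.005, 0.1297]
tool_rot: [-0.001, 1.0, -0.0, -0.006]
contact_force: [-1.2, 0.1, -0.3]
gripper_width: 0.696
grasp_force: 0.0
```

Request:
{"api": "apply_moves", "payload": {"series": [{"jaw": 0.3, "dx": 0, "dy": 0, "dz": -40, "turn": 0}, {"jaw": 0.3, "dx": 0, "dy": 0, "dz": -65, "turn": 0}, {"jaw": 0.3, "dx": -30, "dy": -20, "dz": -65, "turn": 0}, {"jaw": 0.3, "dx": -60, "dy": -45, "dz": -65, "turn": 0}, {"jaw": 0.3, "dx": -90, "dy": -65, "dz": -65, "turn": 0}]}}

```text
time: 9.37
tool_pos: [0.5062, 0.0703, 0.2019]
tool_rot: [-0.0, 1.0, -0.001, 0.001]
contact_force: [-0.2, 0.6, 0.0]
gripper_width: 0.702
grasp_force: 0.0
```

```bash
python3 look.py .446 .1202 .028;python3 - <<'E'
from h import *
fs=[grab_frame("wrist"),grab_frame("scene"),grab_frame("side")]
for k in knobs(fs): print(k)
a,b=[cv2.resize(f["pixels"][:,:,::-1],(400,300)) for f in fs[:2]]
cv2.imwrite("pics/a2.png",np.hstack([a,b]))
E
```

```text
9.37 [0.5062 0.0703 0.2019] [ 1.    -0.001  0.003] 0.702 0.0 [-0.2  0.6  0. ] [-0.01 -0.19  1.93  0.    1.4   1.56]
go [-60.7 -49.7 173.8]
(12, 0.97, [0.385, 0.0873], [165.0, 80.0, 5.0])
(12, 0.88, [0.617, -0.0128], [160.0, 124.0, 43.0])
(12, 0.73, [0.5768, -0.0085], [180.0, 140.0, 47.0])
(12, 0.7, [0.4459, 0.1212], [160.0, 129.0, 59.0])
(13, 0.58, [0.3863, 0.0897], [110.0, 57.0, 30.0])
(13, 0.51, [0.4435, 0.1225], [92.0, 72.0, 41.0])
(14, 0.69, [0.4461, 0.1203], [120.0, 98.0, 46.0])
(14, 0.56, [0.6449, -0.0333], [120.0, 96.0, 41.0])
(14, 0.48, [0.3855, 0.087], [135.0, 74.0, 18.0])
(14, 0.45, [0.3777, 0.1561], [34.0, 93.0, 44.0])
```

View pics/a2.png

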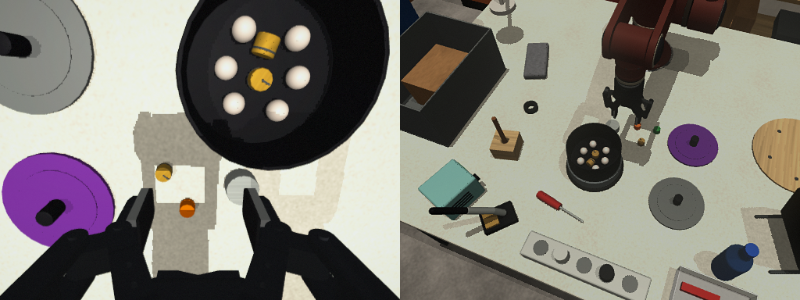

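Two knobs are now in the bowl, at (262,78) and (266,43) in the wrist half. The last one is at (164,172), with orange at (187,208). Next is knob A.

Request:
{"api": "apply_moves", "payload": {"series": [{"jaw": 0.3, "dx": -30, "dy": -25, "dz": 0, "turn": 0}, {"jaw": 0.3, "dx": -60, "dy": -50, "dz": 0, "turn": 0}, {"jaw": 0.3, "dx": -60, "dy": -50, "dz": 40, "turn": 0}, {"jaw": 0.3, "dx": -60, "dy": -50, "dz": 80, "turn": 0}, {"jaw": 0.3, "dx": -60, "dy": -50, "dz": 120, "turn": 0}]}}

```text
time: 10.08
tool_pos: [0.4486, 0.1197, 0.081]
tool_rot: [-0.0, 1.0, -0.0, 0.003]
contact_force: [0.3, -1.0, -0.6]
gripper_width: 0.702
grasp_force: 0.0
```

Request:
{"api": "apply_moves", "payload": {"series": [{"jaw": 0.3, "dx": 0, "dy": 0, "dz": 30, "turn": 0}, {"jaw": 0.3, "dx": 0, "dy": 0, "dz": 52, "turn": 0}, {"jaw": 0.3, "dx": 0, "dy": 0, "dz": 52, "turn": 0}]}}

```text
time: 10.33
tool_pos: [0.4433, 0.1187, 0.0233]
tool_rot: [0.001, 1.0, -0.001, -0.005]
contact_force: [-0.1, 0.3, 0.0]
gripper_width: 0.701
grasp_force: 0.0
```

Request:
{"api": "apply_moves", "payload": {"series": [{"jaw": 0.9, "dx": 0, "dy": 0, "dz": 0, "turn": 0}, {"jaw": 0.9, "dx": 0, "dy": 0, "dz": 0, "turn": 0}, {"jaw": 0.9, "dx": 0, "dy": 0, "dz": 0, "turn": 0}, {"jaw": 0.9, "dx": 0, "dy": 0, "dz": 0, "turn": 0}, {"jaw": 0.9, "dx": 0, "dy": 0, "dz": 0, "turn": 0}]}}

```text
time: 10.75
tool_pos: [0.4491, 0.1198, 0.0311]
tool_rot: [-0.0, 1.0, -0.0, 0.003]
contact_force: [-0.0, -0.8, 6.1]
gripper_width: 0.241
grasp_force: 58.7
```

Request:
{"api": "apply_moves", "payload": {"series": [{"jaw": 0.9, "dx": 0, "dy": 0, "dz": -40, "turn": 0}, {"jaw": 0.9, "dx": 0, "dy": 0, "dz": -80, "turn": 0}, {"jaw": 0.9, "dx": 0, "dy": 0, "dz": -120, "turn": 0}, {"jaw": 0.9, "dx": 0, "dy": 0, "dz": -160, "turn": 0}, {"jaw": 0.9, "dx": 0, "dy": 0, "dz": -180, "turn": 0}]}}

```text
time: 11.17
tool_pos: [0.4488, 0.12, 0.2153]
tool_rot: [-0.001, 1.0, -0.0, 0.005]
contact_force: [1.2, -0.1, 0.1]
gripper_width: 0.236
grasp_force: 58.7
```

```bash
python3 look.py .584 .0035 .2
```

```text
11.17 [0.4488 0.12   0.2153] [ 1.   -0.    0.01] 0.236 58.72126221656799 [ 1.2 -0.1  0.1] [ 0.1  -0.33  2.02  0.    1.45  1.67]
go [135.1 116.5  16.5]
```

Request:
{"api": "apply_moves", "payload": {"series": [{"jaw": 0.9, "dx": 24, "dy": 21, "dz": 0, "turn": 0}, {"jaw": 0.9, "dx": 50, "dy": 43, "dz": 0, "turn": 0}, {"jaw": 0.9, "dx": 76, "dy": 66, "dz": 0, "turn": 0}, {"jaw": 0.9, "dx": 100, "dy": 87, "dz": 0, "turn": 0}, {"jaw": 0.9, "dx": 121, "dy": 105, "dz": 0, "turn": 0}]}}

```text
time: 11.58
tool_pos: [0.5691, 0.0132, 0.2093]
tool_rot: [0.0, 1.0, -0.0, 0.001]
contact_force: [-1.1, 0.6, -0.5]
gripper_width: 0.247
grasp_force: 58.8
```

Request:
{"api": "apply_moves", "payload": {"series": [{"jaw": 0.9, "dx": 0, "dy": 0, "dz": 10, "turn": 0}, {"jaw": 0.9, "dx": 0, "dy": 0, "dz": 50, "turn": 0}, {"jaw": 0.9, "dx": 0, "dy": 0, "dz": 85, "turn": 0}, {"jaw": 0.9, "dx": 0, "dy": 0, "dz": 105, "turn": 0}, {"jaw": 0.9, "dx": 0, "dy": 0, "dz": 105, "turn": 0}]}}

```text
time: 12.0
tool_pos: [0.5673, 0.015, 0.1032]
tool_rot: [-0.0, 1.0, -0.0, -0.0]
contact_force: [0.6, -0.5, 0.2]
gripper_width: 0.239
grasp_force: 74.0
```

Request:
{"api": "apply_moves", "payload": {"series": [{"jaw": 0.7, "dx": 0, "dy": 0, "dz": 0, "turn": 0}, {"jaw": 0.6, "dx": 0, "dy": 0, "dz": 0, "turn": 0}, {"jaw": 0.5, "dx": 0, "dy": 0, "dz": 0, "turn": 0}, {"jaw": 0.4, "dx": 0, "dy": 0, "dz": 0, "turn": 0}, {"jaw": 0.3, "dx": 0, "dy": 0, "dz": -30, "turn": 0}]}}

```text
time: 12.42
tool_pos: [0.5631, 0.0152, 0.1272]
tool_rot: [-0.001, 1.0, -0.0, -0.006]
contact_force: [-0.9, 0.2, -1.8]
gripper_width: 0.697
grasp_force: 0.0
```

Request:
{"api": "apply_moves", "payload": {"series": [{"jaw": 0.3, "dx": 0, "dy": 0, "dz": -40, "turn": 0}, {"jaw": 0.3, "dx": 0, "dy": 0, "dz": -80, "turn": 0}, {"jaw": 0.3, "dx": 0, "dy": 0, "dz": -120, "turn": 0}, {"jaw": 0.3, "dx": -10, "dy": 30, "dz": -150, "turn": 0}, {"jaw": 0.3, "dx": -20, "dy": 60, "dz": -180, "turn": 0}]}}

```text
time: 12.83
tool_pos: [0.5485, -0.0423, 0.3136]
tool_rot: [0.0, 1.0, 0.001, 0.001]
contact_force: [1.5, -1.6, -0.1]
gripper_width: 0.702
grasp_force: 0.0
```

Request:
{"api": "apply_moves", "payload": {"series": [{"jaw": 0.3, "dx": -10, "dy": 40, "dz": 0, "turn": 0}, {"jaw": 0.3, "dx": -20, "dy": 80, "dz": 0, "turn": 0}, {"jaw": 0.3, "dx": -20, "dy": 110, "dz": 0, "turn": 0}, {"jaw": 0.3, "dx": -20, "dy": 110, "dz": 0, "turn": 0}]}}

```text
time: 13.17
tool_pos: [0.5276, -0.1571, 0.3111]
tool_rot: [0.001, 1.0, -0.003, 0.0]
contact_force: [-0.3, 0.4, -0.5]
gripper_width: 0.701
grasp_force: 0.0
```

```bash
python3 look.py .633 -.297 .35;python3 - <<'E'
from h import *
fs=[grab_frame("wrist"),grab_frame("scene"),grab_frame("side")]
for k in knobs(fs[:1]): print(k)
for n in("tumbler","holder","rod","ball1"):
    for f in fs:
        for c,m,col,h in masks(f,n):
            if n in S: p,e=fit([(f,h)],S[n])
            else: p=ray(f,cen(h),.03 if n=="holder" else .01);e=0
            print(n,f["shot"],round(c,2),p.round(4),round(e,1),col.round(),m.sum(),cv2.boundingRect(h))
cv2.imwrite("pics/a3.png",fs[0]["pixels"][:,:,::-1])
print(fs[0]["camera_from_world"].tolist())
E
```

```text
13.17 [ 0.5276 -0.1571  0.3111] [ 1.    -0.006  0.001] 0.701 0.0 [-0.3  0.4 -0.5] [-0.42 -0.16  1.71 -0.    1.58  1.15]
go [106.2 139.3 -38.5]
(15, 0.74, [0.5744, 0.0292], [140.0, 107.0, 36.0])
(15, 0.72, [0.6119, 0.0272], [140.0, 108.0, 37.0])
(15, 0.64, [0.3861, 0.0872], [170.0, 85.0, 6.0])
(15, 0.6, [0.5537, 0.0523], [149.0, 115.0, 39.0])
(15, 0.49, [0.3777, 0.1563], [17.0, 104.0, 40.0])
tumbler 15 0.59 [0.5846 0.0032] 0.0 [25. 24. 25.] 24566 (3, 22, 204, 176)
tumbler 16 0.56 [0.5825 0.0039] 0.0 [30. 30. 27.] 4639 (212, 157, 73, 88)
tumbler 17 0.89 [0.5851 0.0018] 0.0 [17. 18. 17.] 6442 (212, 150, 85, 102)
tumbler 17 0.36 [ 0.667  -0.3741] 0.0 [76. 62. 46.] 310 (299, 71, 11, 47)
tumbler 17 0.31 [ 0.4358 -0.2604] 0.0 [29. 28. 26.] 310 (359, 143, 20, 20)
holder 15 0.8 [ 0.634  -0.3015] 0 [187. 152.  94.] 5347 (322, 22, 89, 90)
holder 16 0.66 [ 0.6312 -0.2972] 0 [114.  93.  63.] 1261 (114, 167, 44, 39)
holder 16 0.65 [ 0.5224 -0.0257] 0 [151. 143. 129.] 60 (242, 180, 10, 9)
holder 17 0.86 [ 0.6329 -0.2996] 0 [115.  95.  62.] 1111 (283, 102, 37, 42)
rod 15 0.97 [ 0.6312 -0.2939] 0.0 [
[... 864 characters left out ...]
337] 0.0 [147. 140. 126.] 58 (260, 188, 8, 9)
ball1 16 0.49 [ 0.6174 -0.0278] 0.0 [141. 134. 120.] 70 (226, 202, 10, 9)
ball1 17 0.66 [ 0.6188 -0.0299] 0.0 [139. 133. 121.] 86 (244, 177, 10, 10)
ball1 17 0.58 [0.5924 0.0345] 0.0 [161. 156. 143.] 43 (238, 204, 9, 6)
ball1 17 0.54 [ 0.5826 -0.0349] 0.0 [152. 146. 134.] 53 (260, 183, 8, 9)
ball1 17 0.39 [ 0.5472 -0.0185] 0.0 [135. 129. 118.] 105 (269, 193, 11, 12)
[[-0.005645516038218658, -0.9999798642652776, 0.002898139516908737, -0.15492263211043328], [-0.9470313290492225, 0.006277141104420484, 0.3210798332172525, 0.43951104658726226], [-0.32109156006959394, -0.000931967570491571, -0.947047697578386, 0.6069623170623293], [0.0, 0.0, 0.0, 1.0]]
```

View pics/a3.png

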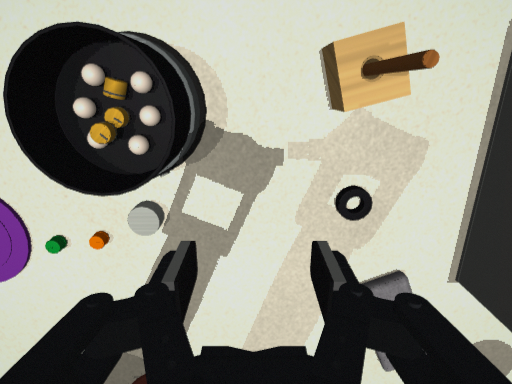

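All three knobs are in the bowl, at (115,88), (116,117) and (101,132) in the wrist view, and the tape is at (353,203). The rod's top is at (430,59) and the hole at (373,68). I'll fit the rod axis from all three cameras.

```bash
cat > rod.py <<'E'
from h import *
def rsil(f,p,z=(.06,.18)):
    return hull(proj(f,np.vstack([np.c_[p[2*i]+.007*np.cos(t),p[2*i+1]+.007*np.sin(t),0*t+z[i]] for i in (0,1)])))
def ext(h): return np.r_[h.reshape(-1,2).min(0),h.reshape(-1,2).max(0),cen(h)]
def rodfit(fs,x0,z=(.06,.18),conf=.5):
    ob=[]
    for f in fs:
        ms=masks(f,"rod",conf)
        if ms: ob.append((f,ext(ms[0][3]+np.float32(.0)),ms[0]))
    r=least_squares(lambda p:np.concatenate([ext(rsil(f,p,z))-e-np.r_[-.0,0,1,1,.5,.5] for f,e,_ in ob]),x0,loss="soft_l1")
    return r.x,r.fun.reshape(len(ob),-1).round(1)
E
python3 - <<'E'
from rod import *
fs=[grab_frame("wrist"),grab_frame("scene"),grab_frame("side")]
p,e=rodfit(fs,[.632,-.297]*2);print(p.round(4));print(e)
for f in fs[:1]:
    g=cv2.cvtColor(f["pixels"],cv2.COLOR_RGB2HSV)
# holder top face centre from wrist via square silhouette
from scipy.optimize import minimize
def bsil(f,x,y,a):
    c=np.array([[1,1],[1,-1],[-1,-1],[-1,1]])*.04@np.array([[np.cos(a),np.sin(a)],[-np.sin(a),np.cos(a)]])
    return hull(proj(f,np.vstack([np.c_[c+[x,y],np.full(4,z)] for z in(0,.06)])))
for f in fs:
    ms=masks(f,"holder",.5)
    if not ms: continue
    M=ms[0][1]
    def cost(p):
        im=np.zeros((384,512),np.uint8);cv2.fillPoly(im,[np.int32(np.round(bsil(f,*p)*16))],1,shift=4)
        return -(im.astype(bool)&M).sum()/(im.astype(bool)|M).sum()
    r=min((minimize(cost,[.633,-.299,a],method="Nelder-Mead",options=dict(initial_simplex=[[.633,-.299,a],[.64,-.299,a],[.633,-.292,a],[.633,-.299,a+.15]])) for a in(-.6,-.2,.2,.6)),key=lambda r:r.fun)
    print("holder",r.x.round(4),r.fun)
E
```

```text
[ 0.6311 -0.2926  0.6299 -0.2961]
[[ 0.1  0.4  0.2 -0.2  0.3  0.6]
 [-0.5  0.4  0.1 -1.   0.1 -0.3]
 [-1.1  0.3  0.1 -1.1 -0.7 -0.3]]
holder [ 0.6315 -0.2964  0.2537] -0.883149034494141
holder [ 0.6286 -0.2969  0.263 ] -0.8968197879858657
holder [ 0.6327 -0.2984  0.2756] -0.8977099236641222
```

Request:
{"api": "apply_moves", "payload": {"series": [{"jaw": 0.3, "dx": 20, "dy": 28, "dz": 0, "turn": 0}, {"jaw": 0.3, "dx": 42, "dy": 56, "dz": 0, "turn": 0}, {"jaw": 0.3, "dx": 63, "dy": 84, "dz": 0, "turn": 0}, {"jaw": 0.3, "dx": 84, "dy": 112, "dz": 0, "turn": 0}, {"jaw": 0.3, "dx": 103, "dy": 137, "dz": 0, "turn": 0}]}}

```text
time: 14.83
tool_pos: [0.6323, -0.2914, 0.3103]
tool_rot: [0.0, 1.0, -0.0, -0.0]
contact_force: [0.0, 0.0, -0.3]
gripper_width: 0.695
grasp_force: 0.0
```

Request:
{"api": "apply_moves", "payload": {"series": [{"jaw": 0.3, "dx": 0, "dy": 0, "dz": 20, "turn": 0}, {"jaw": 0.3, "dx": 0, "dy": 0, "dz": 50, "turn": 0}, {"jaw": 0.3, "dx": 0, "dy": 0, "dz": 70, "turn": 0}, {"jaw": 0.3, "dx": 0, "dy": 0, "dz": 70, "turn": 0}, {"jaw": 0.3, "dx": 0, "dy": 0, "dz": 70, "turn": 0}]}}

```text
time: 15.25
tool_pos: [0.6307, -0.2893, 0.2389]
tool_rot: [-0.001, 1.0, -0.0, -0.002]
contact_force: [0.6, 0.7, 0.9]
gripper_width: 0.7
grasp_force: 0.0
```

```bash
python3 look.py .6303 -.2948 .138; python3 -c "
from rod import *
f=[grab_frame('wrist'),grab_frame('scene'),grab_frame('side')]
for s in (f,f[1:]): print(*rodfit(s,[.6311,-.2926,.63,-.296]))"
```

```text
15.25 [ 0.6307 -0.2893  0.2389] [ 1.    -0.    -0.003] 0.7 0.0 [0.6 0.7 0.9] [-0.54  0.22  1.45  0.    1.48  1.03]
go [-1.000e-01  5.700e+00  1.009e+02]
[ 0.63462429 -0.29697438  0.6325765  -0.29670838] [[-0.7  1.5  0.5 -0.2 -0.5  0.4]
 [-0.4 -0.2 -1.8 -3.5 -1.4 -2.1]]
[ 0.62747232 -0.28734821  0.62722191 -0.29701844] [[ 0.2  0.5  0.3 -0.4  0.  -0.2]]
```

Request:
{"api": "apply_moves", "payload": {"series": [{"jaw": 0.3, "dx": 0, "dy": 4, "dz": 25, "turn": 0}, {"jaw": 0.3, "dx": 0, "dy": 4, "dz": 50, "turn": 0}, {"jaw": 0.3, "dx": 0, "dy": 4, "dz": 75, "turn": 0}, {"jaw": 0.3, "dx": 0, "dy": 4, "dz": 95, "turn": 0}, {"jaw": 0.3, "dx": 0, "dy": 4, "dz": 100, "turn": 0}]}}

```text
time: 16.07
tool_pos: [0.6293, -0.2924, 0.136]
tool_rot: [-0.002, 1.0, -0.0, -0.003]
contact_force: [0.2, -0.1, -0.8]
gripper_width: 0.701
grasp_force: 0.0
```

Request:
{"api": "apply_moves", "payload": {"series": [{"jaw": 0.6, "dx": 0, "dy": 0, "dz": 0, "turn": 0}, {"jaw": 0.8, "dx": 0, "dy": 0, "dz": 0, "turn": 0}, {"jaw": 1, "dx": 0, "dy": 0, "dz": 0, "turn": 0}, {"jaw": 1, "dx": 0, "dy": 0, "dz": 0, "turn": 0}, {"jaw": 1, "dx": 0, "dy": 0, "dz": 0, "turn": 0}]}}

```text
time: 16.48
tool_pos: [0.6326, -0.2945, 0.1435]
tool_rot: [0.001, 1.0, -0.0, 0.002]
contact_force: [-0.8, -0.0, 3.1]
gripper_width: 0.144
grasp_force: 58.3
```

Request:
{"api": "apply_moves", "payload": {"series": [{"jaw": 1, "dx": 0, "dy": 0, "dz": 0, "turn": 0}, {"jaw": 1, "dx": 0, "dy": 0, "dz": -10, "turn": 0}, {"jaw": 1, "dx": 0, "dy": 0, "dz": -20, "turn": 0}, {"jaw": 1, "dx": 0, "dy": 0, "dz": -35, "turn": 0}, {"jaw": 1, "dx": 0, "dy": 0, "dz": -50, "turn": 0}]}}

```text
time: 16.9
tool_pos: [0.6312, -0.2935, 0.1918]
tool_rot: [-0.0, 1.0, -0.0, -0.0]
contact_force: [0.2, 0.2, 0.1]
gripper_width: 0.146
grasp_force: 58.3
```

Request:
{"api": "apply_moves", "payload": {"series": [{"jaw": 1, "dx": 0, "dy": 0, "dz": -30, "turn": 0}, {"jaw": 1, "dx": 0, "dy": 0, "dz": -70, "turn": 0}, {"jaw": 1, "dx": 0, "dy": 0, "dz": -100, "turn": 0}, {"jaw": 1, "dx": 0, "dy": 0, "dz": -100, "turn": 0}, {"jaw": 1, "dx": 0, "dy": 0, "dz": -100, "turn": 0}]}}

```text
time: 17.32
tool_pos: [0.6327, -0.2944, 0.2964]
tool_rot: [0.002, 1.0, -0.0, 0.004]
contact_force: [0.4, -0.1, -0.3]
gripper_width: 0.144
grasp_force: 58.3
```

```bash
python3 look.py .5845 .003 .29; python3 -c "
from h import *
fs=[grab_frame('wrist'),grab_frame('scene'),grab_frame('side')]
cv2.imwrite('pics/a4.png',np.hstack([cv2.resize(f['pixels'][:,:,::-1],(400,300)) for f in fs[::2]]))"
```

```text
17.32 [ 0.6327 -0.2944  0.2964] [ 1.    -0.     0.007] 0.144 58.3311402797699 [ 0.4 -0.1 -0.3] [-0.54  0.19  1.38  0.    1.56  1.03]
go [ -48.3 -297.4    4.8]
```

View pics/a4.png

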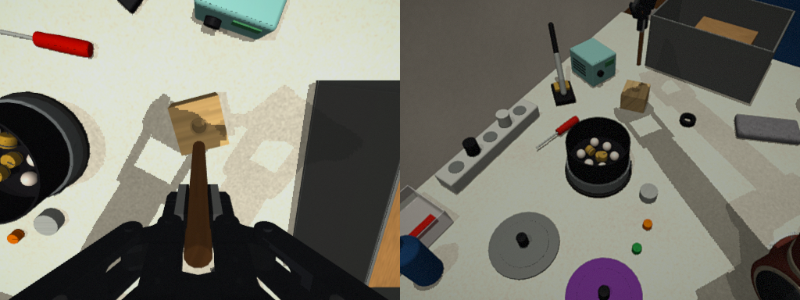

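The rod is gripped and its tip shows at (198,145) in the wrist half. In the side half all three knobs are in the bowl. I'll measure the tip.

```bash
cat > tip.py <<'E'
from h import *
# tip: lower end of rod mask in scene+side, triangulated
s,R=tool();fs=[grab_frame("scene"),grab_frame("side")];P=[]
for f in fs:
    ms=masks(f,"rod",.3)
    if not ms: print("none",f["shot"]);continue
    # expected axis direction
    a,b=proj(f,np.array([s["tool_pos"]-[0,0,.02],s["tool_pos"]-[0,0,.13]]));d=(b-a)/np.linalg.norm(b-a)
    m=max(ms,key=lambda q:-np.linalg.norm(cen(q[3])-(a+b)/2));pts=np.argwhere(m[1])[:,::-1]+.0
    u=(pts-a)@d;e=pts[u>u.max()-6].mean(0)+d*2.5;P.append((f,e));print(m[0],e,b,m[1].sum())
if len(P)==2:
    r=least_squares(lambda p:np.concatenate([proj(f,p[None])[0]-e for f,e in P]),s["tool_pos"]-[0,0,.13])
    print("tip",r.x.round(4),"rel",((r.x-s["tool_pos"])*1000).round(1),r.fun.round(1))
E
python3 tip.py
```

```text
0.54 [124.37311946 157.51386641] [122.94524412 156.73814132] 207
0.61 [305.10625633  83.2745946 ] [304.35071804  82.10759414] 245
tip [ 0.629  -0.2923  0.1563] rel [  -1.8    1.  -133. ] [-0.3 -0.5 -0.4  0.4]
```

Request:
{"api": "apply_moves", "payload": {"series": [{"jaw": 1, "dx": 3, "dy": -30, "dz": 0, "turn": 0}, {"jaw": 1, "dx": 5, "dy": -60, "dz": 0, "turn": 0}, {"jaw": 1, "dx": 7, "dy": -90, "dz": 0, "turn": 0}, {"jaw": 1, "dx": 9, "dy": -120, "dz": 0, "turn": 0}, {"jaw": 1, "dx": 10, "dy": -150, "dz": 0, "turn": 0}]}}

```text
time: 18.08
tool_pos: [0.6412, -0.1423, 0.2897]
tool_rot: [-0.0, 1.0, -0.0, -0.001]
contact_force: [0.3, -0.3, 0.0]
gripper_width: 0.145
grasp_force: 58.5
```

Request:
{"api": "apply_moves", "payload": {"series": [{"jaw": 1, "dx": 1, "dy": -35, "dz": 0, "turn": 0}, {"jaw": 1, "dx": 2, "dy": -70, "dz": 0, "turn": 0}, {"jaw": 1, "dx": 4, "dy": -105, "dz": 0, "turn": 0}, {"jaw": 1, "dx": 5, "dy": -135, "dz": 0, "turn": 0}, {"jaw": 1, "dx": 6, "dy": -147, "dz": 0, "turn": 0}]}}

```text
time: 18.5
tool_pos: [0.647, 0.0071, 0.2899]
tool_rot: [-0.001, 1.0, 0.002, -0.001]
contact_force: [-0.6, 0.2, -0.6]
gripper_width: 0.149
grasp_force: 58.4
```

```bash
python3 look.py .6485 .003 .2; python3 tip.py; python3 -c "
from h import *
f=grab_frame('side')
cv2.imwrite('pics/a5.png',cv2.resize(f['pixels'][80:280,160:400,::-1],(720,600)))"
```

```text
18.5 [0.647  0.0071 0.2899] [ 1.     0.003 -0.001] 0.149 58.429516553878784 [-0.6  0.2 -0.6] [-0.1   0.08  1.51  0.    1.54  1.46]
go [ 1.6  4.2 89.9]
0.58 [238.07535153 201.48673757] [237.19155353 201.41782607] 197
0.62 [226.30377513 159.11168334] [225.55518369 157.60620412] 314
tip [0.6449 0.008  0.1573] rel [  -2.     0.9 -132.6] [-0.1 -0.1 -0.1  0.1]
```

View pics/a5.png

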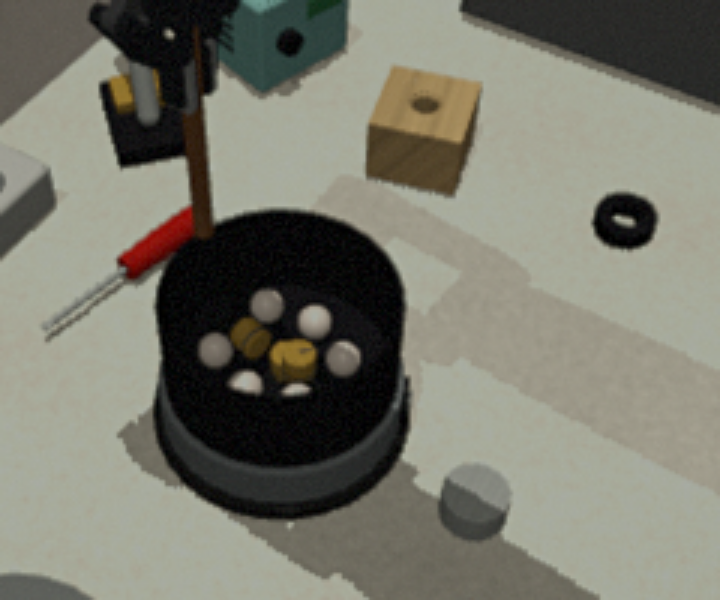

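The rod's tip is just above the bowl's far rim, at (202,235) in the crop. All knobs and balls are in the bowl, and the hole is at (425,104). I'll descend in the free band next to the wall, then circle.

Request:
{"api": "apply_moves", "payload": {"series": [{"jaw": 1, "dx": 2, "dy": 4, "dz": 0, "turn": 0}, {"jaw": 1, "dx": 2, "dy": 4, "dz": 30, "turn": 0}, {"jaw": 1, "dx": 2, "dy": 4, "dz": 60, "turn": 0}, {"jaw": 1, "dx": 2, "dy": 4, "dz": 82, "turn": 0}, {"jaw": 1, "dx": 2, "dy": 4, "dz": 91, "turn": 0}]}}

```text
time: 19.17
tool_pos: [0.6474, -0.0023, 0.1948]
tool_rot: [-0.0, 1.0, -0.001, -0.003]
contact_force: [-0.5, 0.0, -1.6]
gripper_width: 0.147
grasp_force: 58.4
```

Request:
{"api": "apply_moves", "payload": {"series": [{"jaw": 1, "dx": 0, "dy": 0, "dz": 0, "turn": 0}, {"jaw": 1, "dx": -8, "dy": 0, "dz": 0, "turn": 0}, {"jaw": 1, "dx": -16, "dy": 0, "dz": 0, "turn": 0}, {"jaw": 1, "dx": -22, "dy": 0, "dz": 0, "turn": 0}, {"jaw": 1, "dx": -22, "dy": 0, "dz": 0, "turn": 0}]}}

```text
time: 19.58
tool_pos: [0.6272, -0.0008, 0.2018]
tool_rot: [0.0, 1.0, -0.0, 0.001]
contact_force: [-0.0, 0.9, -0.7]
gripper_width: 0.144
grasp_force: 58.4
```

```bash
python3 look.py .6265 .002 .198
```

```text
19.58 [ 0.6272 -0.0008  0.2018] [ 1.    -0.     0.003] 0.144 58.43423366546631 [-0.   0.9 -0.7] [-0.12  0.09  1.66 -0.    1.39  1.45]
go [-0.7 -2.8  3.8]
```

First circle (with a 3 mm downward correction).

Request:
{"api": "apply_moves", "payload": {"series": [{"jaw": 1, "dx": -3.5, "dy": -18, "dz": 2, "turn": 0}, {"jaw": 1, "dx": -13, "dy": -32, "dz": 3, "turn": 0}, {"jaw": 1, "dx": -27.5, "dy": -40, "dz": 3, "turn": 0}, {"jaw": 1, "dx": -44, "dy": -42, "dz": 3, "turn": 0}, {"jaw": 1, "dx": -60, "dy": -37, "dz": 3, "turn": 0}]}}

```text
time: 20.0
tool_pos: [0.5665, 0.0382, 0.1972]
tool_rot: [-0.0, 1.0, 0.001, 0.0]
contact_force: [0.1, -0.9, 0.2]
gripper_width: 0.148
grasp_force: 58.5
```

Request:
{"api": "apply_moves", "payload": {"series": [{"jaw": 1, "dx": -12.5, "dy": 11, "dz": 0, "turn": 0}, {"jaw": 1, "dx": -19, "dy": 26, "dz": 0, "turn": 0}, {"jaw": 1, "dx": -19, "dy": 43, "dz": 0, "turn": 0}, {"jaw": 1, "dx": -12.5, "dy": 58, "dz": 0, "turn": 0}, {"jaw": 1, "dx": 0, "dy": 69, "dz": 0, "turn": 0}]}}

```text
time: 20.42
tool_pos: [0.5664, -0.0327, 0.1973]
tool_rot: [-0.0, 1.0, 0.0, 0.0]
contact_force: [-0.2, 0.7, 0.1]
gripper_width: 0.148
grasp_force: 58.6
```

Request:
{"api": "apply_moves", "payload": {"series": [{"jaw": 1, "dx": 16, "dy": 5, "dz": 0, "turn": 0}, {"jaw": 1, "dx": 32.5, "dy": 3.5, "dz": 0, "turn": 0}, {"jaw": 1, "dx": 47, "dy": -5, "dz": 0, "turn": 0}, {"jaw": 1, "dx": 56.5, "dy": -18.5, "dz": 0, "turn": 0}, {"jaw": 1, "dx": 60, "dy": -34.5, "dz": 0, "turn": 0}]}}

```text
time: 20.83
tool_pos: [0.6283, 0.0027, 0.1972]
tool_rot: [-0.0, 1.0, -0.0, 0.0]
contact_force: [-0.0, -0.6, -0.2]
gripper_width: 0.146
grasp_force: 58.6
```

```bash
python3 look.py .6265 .002 .198; python3 tip.py;python3 -c "
from h import *
fs=[grab_frame('side'),grab_frame('scene')]
cv2.imwrite('pics/a6.png',np.hstack([cv2.resize(fs[0]['pixels'][130:260,190:320,::-1],(400,400)),cv2.resize(fs[1]['pixels'][140:270,190:320,::-1],(400,400))]))"
```

```text
20.83 [0.6283 0.0027 0.1972] [ 1.    -0.001  0.001] 0.146 58.586976528167725 [-0.  -0.6 -0.2] [-0.11  0.1   1.66  0.    1.39  1.46]
go [-1.8  0.7 -0.8]
0.61 [241.76449082 214.22421715] [240.48270198 213.69196269] 207
0.75 [236.49628028 192.57160708] [236.52596543 189.73599905] 279
tip [0.6264 0.0055 0.0621] rel [  -1.9    2.7 -135.1] [ 0.2  0.2  0.2 -0.1]
```

View pics/a6.png

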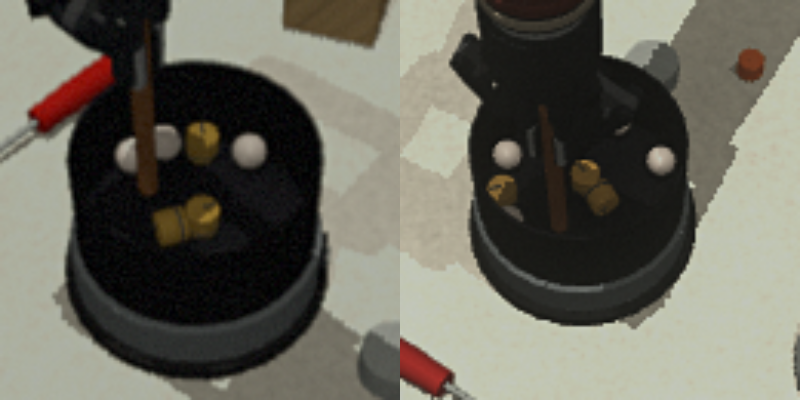

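After one circle the balls are clearly shifted. In the side half the rod's tip is at (148,190) and two knobs are in the middle at (185,220). Two more circles follow.

Request:
{"api": "apply_moves", "payload": {"series": [{"jaw": 1, "dx": -3.5, "dy": -16, "dz": 0, "turn": 0}, {"jaw": 1, "dx": -13, "dy": -30, "dz": 0, "turn": 0}, {"jaw": 1, "dx": -27.5, "dy": -38, "dz": 0, "turn": 0}, {"jaw": 1, "dx": -44, "dy": -40, "dz": 0, "turn": 0}, {"jaw": 1, "dx": -60, "dy": -34.5, "dz": 0, "turn": 0}]}}

```text
time: 21.55
tool_pos: [0.566, 0.0378, 0.1965]
tool_rot: [-0.0, 1.0, 0.001, -0.0]
contact_force: [-0.2, -0.5, -0.2]
gripper_width: 0.147
grasp_force: 58.7
```

Request:
{"api": "apply_moves", "payload": {"series": [{"jaw": 1, "dx": -12.5, "dy": 11, "dz": 0, "turn": 0}, {"jaw": 1, "dx": -19, "dy": 26, "dz": 0, "turn": 0}, {"jaw": 1, "dx": -19, "dy": 43, "dz": 0, "turn": 0}, {"jaw": 1, "dx": -12.5, "dy": 58, "dz": 0, "turn": 0}, {"jaw": 1, "dx": 0, "dy": 69, "dz": 0, "turn": 0}]}}

```text
time: 21.97
tool_pos: [0.566, -0.0334, 0.1968]
tool_rot: [0.0, 1.0, -0.0, -0.0]
contact_force: [-0.3, -0.6, -0.1]
gripper_width: 0.143
grasp_force: 58.7
```

Request:
{"api": "apply_moves", "payload": {"series": [{"jaw": 1, "dx": 16, "dy": 5, "dz": 0, "turn": 0}, {"jaw": 1, "dx": 32.5, "dy": 3.5, "dz": 0, "turn": 0}, {"jaw": 1, "dx": 47, "dy": -5, "dz": 0, "turn": 0}, {"jaw": 1, "dx": 56.5, "dy": -18.5, "dz": 0, "turn": 0}, {"jaw": 1, "dx": 60, "dy": -34.5, "dz": 0, "turn": 0}]}}

```text
time: 22.38
tool_pos: [0.6279, 0.0023, 0.1967]
tool_rot: [-0.0, 1.0, -0.001, 0.0]
contact_force: [-0.2, 0.0, -0.6]
gripper_width: 0.146
grasp_force: 58.6
```

Request:
{"api": "apply_moves", "payload": {"series": [{"jaw": 1, "dx": -3.5, "dy": -16, "dz": 0, "turn": 0}, {"jaw": 1, "dx": -13, "dy": -30, "dz": 0, "turn": 0}, {"jaw": 1, "dx": -27.5, "dy": -38, "dz": 0, "turn": 0}, {"jaw": 1, "dx": -44, "dy": -40, "dz": 0, "turn": 0}, {"jaw": 1, "dx": -60, "dy": -34.5, "dz": 0, "turn": 0}]}}

```text
time: 22.8
tool_pos: [0.5657, 0.0387, 0.1965]
tool_rot: [-0.0, 1.0, 0.001, -0.0]
contact_force: [0.2, 0.7, 0.1]
gripper_width: 0.148
grasp_force: 58.6
```

Request:
{"api": "apply_moves", "payload": {"series": [{"jaw": 1, "dx": -12.5, "dy": 11, "dz": 0, "turn": 0}, {"jaw": 1, "dx": -19, "dy": 26, "dz": 0, "turn": 0}, {"jaw": 1, "dx": -19, "dy": 43, "dz": 0, "turn": 0}, {"jaw": 1, "dx": -12.5, "dy": 58, "dz": 0, "turn": 0}, {"jaw": 1, "dx": 0, "dy": 69, "dz": 0, "turn": 0}]}}

```text
time: 23.22
tool_pos: [0.5655, -0.0326, 0.1966]
tool_rot: [0.0, 1.0, -0.0, -0.001]
contact_force: [-0.1, -0.3, 0.0]
gripper_width: 0.151
grasp_force: 58.6
```

Request:
{"api": "apply_moves", "payload": {"series": [{"jaw": 1, "dx": 16, "dy": 5, "dz": 0, "turn": 0}, {"jaw": 1, "dx": 32.5, "dy": 3.5, "dz": 0, "turn": 0}, {"jaw": 1, "dx": 47, "dy": -5, "dz": 0, "turn": 0}, {"jaw": 1, "dx": 56.5, "dy": -18.5, "dz": 0, "turn": 0}, {"jaw": 1, "dx": 60, "dy": -34.5, "dz": 0, "turn": 0}]}}

```text
time: 23.63
tool_pos: [0.6276, 0.0029, 0.1966]
tool_rot: [-0.0, 1.0, -0.0, 0.0]
contact_force: [-0.1, 0.2, -0.1]
gripper_width: 0.146
grasp_force: 58.7
```

```bash
python3 look.py .6265 .002 .198; python3 tip.py;python3 -c "
from h import *
fs=[grab_frame('scene'),grab_frame('side')]
for k in knobs(fs): print(k)
for f in fs:
    for c,m,col,h in masks(f,'ball1'): print(f['shot'],round(c,2),fit([(f,h)],S['ball1'])[0].round(3))
    M=masks(f,'holder',.5)
    for q in M: print('holder',q[0],cv2.boundingRect(q[3]))
"
```

```text
23.63 [0.6276 0.0029 0.1966] [ 1.    -0.001  0.   ] 0.146 58.724278807640076 [-0.1  0.2 -0.1] [-0.11  0.1   1.66  0.    1.39  1.46]
go [-1.1  0.9 -1.4]
0.66 [241.59672108 213.3982015 ] [240.65517557 213.58733841] 184
0.5 [236.89668532 191.5241969 ] [236.7577618  190.06864588] 227
tip [0.6258 0.0048 0.0651] rel [  -1.8    1.9 -131.5] [ 0.1  0.1  0.1 -0.1]
(38, 0.61, [0.5731, -0.001], [68.0, 54.0, 30.0])
(38, 0.55, [0.3823, 0.0877], [97.0, 53.0, 33.0])
(38, 0.48, [0.3757, 0.1587], [45.0, 87.0, 48.0])
(39, 0.65, [0.6315, -0.0269], [74.0, 58.0, 24.0])
(39, 0.61, [0.3784, 0.1561], [31.0, 102.0, 44.0])
(39, 0.53, [0.3853, 0.086], [108.0, 52.0, 9.0])
(39, 0.5, [0.6419, -0.0941], [83.0, 65.0, 27.0])
(39, 0.49, [0.6587, -0.0128], [70.0, 55.0, 24.0])
(39, 0.36, [0.6662, -0.0798], [93.0, 87.0, 79.0])
38 0.58 [ 0.58  -0.062]
holder 0.84 (115, 166, 42, 39)
39 0.42 [ 0.637 -0.039]
holder 0.78 (282, 102, 39, 43)
```

Request:
{"api": "apply_moves", "payload": {"series": [{"jaw": 1, "dx": 0, "dy": 0, "dz": -20, "turn": 0}, {"jaw": 1, "dx": 0, "dy": 0, "dz": -45, "turn": 0}, {"jaw": 1, "dx": 0, "dy": 0, "dz": -75, "turn": 0}, {"jaw": 1, "dx": 0, "dy": 0, "dz": -100, "turn": 0}, {"jaw": 1, "dx": 0, "dy": 0, "dz": -100, "turn": 0}]}}

```text
time: 24.65
tool_pos: [0.6299, 0.0013, 0.3044]
tool_rot: [0.001, 1.0, -0.0, 0.006]
contact_force: [0.7, -0.1, 0.6]
gripper_width: 0.149
grasp_force: 58.7
```

```bash
python3 look.py .6326 -.2945 .296; python3 - <<'E'
from h import *
fs=[grab_frame("scene"),grab_frame("side"),grab_frame("wrist")]
print("hole by eye",ray(fs[1],[160+425/3,80+104/3],.06).round(4))
# hole: dark ellipse inside holder's top face
for f in fs:
    for q in masks(f,"holder",.5)[:1]:
        x,y,w,h=cv2.boundingRect(q[3]);g=cv2.cvtColor(f["pixels"],cv2.COLOR_RGB2GRAY)
        top=sil(f,[(.022,0)],.631,-.297,.06)
        m=np.zeros((384,512),np.uint8);cv2.fillConvexPoly(m,np.int32(np.round(top)),1)
        v=g[m>0];th=(np.percentile(v,3)+np.percentile(v,80))/2
        d=(m>0)&(g<th);n,l,st,c=cv2.connectedComponentsWithStats(d.astype(np.uint8))
        k=1+st[1:,4].argmax();hull_k=hull(np.argwhere(l==k)[:,::-1])
        print(f["shot"],"hole",ray(f,cen(hull_k),.06).round(4),st[k],"exp area",cv2.contourArea(sil(f,[(.0115,0)],.631,-.297,.06)))
f=fs[1];a=f["pixels"][95:150,275:330,::-1];f=fs[0];b=f["pixels"][160:215,105:160,::-1]
cv2.imwrite("pics/a7.png",np.hstack([cv2.resize(i,(400,400)) for i in(a,b)]))
E
```

```text
24.65 [0.6299 0.0013 0.3044] [ 1.    -0.001  0.011] 0.149 58.74592065811157 [ 0.7 -0.1  0.6] [-0.12  0.03  1.55  0.    1.55  1.46]
go [  2.7 295.8   8.8]
hole by eye [ 0.6299 -0.2954]
40 hole [ 0.631  -0.2944] [130 176   9   8  58] exp area 52.010319965775125
41 hole [ 0.6305 -0.2956] [297 112  10   6  43] exp area 42.16632062464487
42 hole [ 0.6327 -0.294 ] [485 147  19  19 276] exp area 269.3227755522821
```

View pics/a7.png

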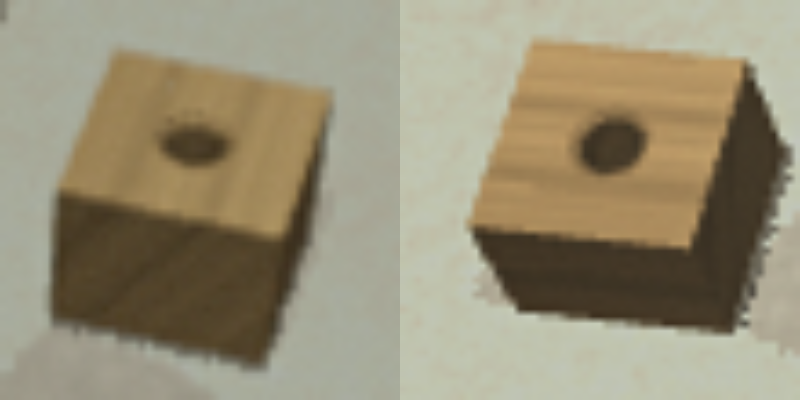

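The hole is centred in the holder's top and clear of obstruction, at (193,145) in the side half and (612,146) in the scene half. That puts it at about (0.631, -0.295). I'll bring the rod over it.

Request:
{"api": "apply_moves", "payload": {"series": [{"jaw": 1, "dx": 0, "dy": 30, "dz": 0, "turn": 0}, {"jaw": 1, "dx": 0, "dy": 60, "dz": 0, "turn": 0}, {"jaw": 1, "dx": 1, "dy": 90, "dz": 0, "turn": 0}, {"jaw": 1, "dx": 1, "dy": 120, "dz": 0, "turn": 0}, {"jaw": 1, "dx": 2, "dy": 150, "dz": 0, "turn": 0}]}}

```text
time: 25.37
tool_pos: [0.6287, -0.1493, 0.2948]
tool_rot: [-0.0, 1.0, 0.0, -0.001]
contact_force: [0.4, -0.3, 0.1]
gripper_width: 0.151
grasp_force: 58.7
```

Request:
{"api": "apply_moves", "payload": {"series": [{"jaw": 1, "dx": 0, "dy": 30, "dz": 0, "turn": 0}, {"jaw": 1, "dx": 0, "dy": 65, "dz": 0, "turn": 0}, {"jaw": 1, "dx": 1, "dy": 100, "dz": 0, "turn": 0}, {"jaw": 1, "dx": 1, "dy": 130, "dz": 0, "turn": 0}, {"jaw": 1, "dx": 1, "dy": 147, "dz": 0, "turn": 0}]}}

```text
time: 25.78
tool_pos: [0.6294, -0.2982, 0.2944]
tool_rot: [-0.0, 1.0, -0.001, -0.001]
contact_force: [0.4, 0.2, -0.8]
gripper_width: 0.144
grasp_force: 58.7
```

Request:
{"api": "apply_moves", "payload": {"series": [{"jaw": 1, "dx": 0, "dy": 0, "dz": 20, "turn": 0}, {"jaw": 1, "dx": 0, "dy": 0, "dz": 45, "turn": 0}, {"jaw": 1, "dx": 0, "dy": 0, "dz": 80, "turn": 0}, {"jaw": 1, "dx": 0, "dy": 0, "dz": 80, "turn": 0}, {"jaw": 1, "dx": 0, "dy": 0, "dz": 80, "turn": 0}]}}

```text
time: 26.2
tool_pos: [0.6288, -0.2937, 0.2127]
tool_rot: [-0.002, 1.0, 0.0, -0.003]
contact_force: [-0.0, -0.1, -0.2]
gripper_width: 0.142
grasp_force: 58.7
```

```bash
python3 look.py .6327 -.296 .143; python3 tip.py
```

```text
26.2 [ 0.6288 -0.2937  0.2127] [ 1.     0.    -0.006] 0.142 58.71946334838867 [-0.  -0.1 -0.2] [-0.54  0.24  1.47  0.    1.44  1.03]
go [ 4.3  2.6 69.7]
0.64 [132.99865064 173.64565509] [132.051622   174.01214189] 118
0.77 [303.11290127 106.73622289] [302.46028455 108.10899271] 168
tip [ 0.6278 -0.2914  0.0873] rel [  -1.     2.3 -125.4] [-0.4 -0.7 -0.6  0.6]
```

Request:
{"api": "apply_moves", "payload": {"series": [{"jaw": 1, "dx": 3, "dy": 3, "dz": 5, "turn": 0}, {"jaw": 1, "dx": 3, "dy": 3, "dz": 10, "turn": 0}, {"jaw": 1, "dx": 3, "dy": 3, "dz": 10, "turn": 0}, {"jaw": 1, "dx": 3, "dy": 3, "dz": 10, "turn": 0}, {"jaw": 1, "dx": 3, "dy": 3, "dz": 10, "turn": 0}]}}

```text
time: 26.82
tool_pos: [0.6333, -0.2982, 0.2065]
tool_rot: [-0.0, 1.0, -0.0, -0.0]
contact_force: [-0.3, 0.6, 0.6]
gripper_width: 0.145
grasp_force: 58.7
```

```bash
python3 look.py .6327 -.296 .143; python3 tip.py
```

```text
26.82 [ 0.6333 -0.2982  0.2065] [ 1. -0. -0.] 0.145 58.71890366077423 [-0.3  0.6  0.6] [-0.55  0.25  1.46  0.    1.42  1.02]
go [-0.6 -2.1 63.5]
0.52 [131.55073662 176.42512205] [130.26998162 176.2379012 ] 171
0.74 [302.22898567 109.42964029] [301.51234355 108.46419683] 229
tip [ 0.6311 -0.2969  0.0745] rel [  -2.2    1.3 -132. ] [-0.2 -0.3 -0.2  0.2]
```

Request:
{"api": "apply_moves", "payload": {"series": [{"jaw": 1, "dx": 0, "dy": -2, "dz": 5, "turn": 0}, {"jaw": 1, "dx": 0, "dy": -2, "dz": 15, "turn": 0}, {"jaw": 1, "dx": 0, "dy": -2, "dz": 25, "turn": 0}, {"jaw": 1, "dx": 0, "dy": -2, "dz": 35, "turn": 0}, {"jaw": 1, "dx": 0, "dy": -2, "dz": 35, "turn": 0}]}}

```text
time: 27.43
tool_pos: [0.6317, -0.2951, 0.1671]
tool_rot: [-0.002, 1.0, -0.0, -0.003]
contact_force: [0.1, -0.5, -1.5]
gripper_width: 0.146
grasp_force: 58.7
```

```bash
python3 look.py .6327 -.296 .143
```

```text
27.43 [ 0.6317 -0.2951  0.1671] [ 1.    -0.    -0.006] 0.146 58.71919333934784 [ 0.1 -0.5 -1.5] [-0.54  0.28  1.5  -0.    1.37  1.03]
go [ 1.2  0.9 24.1]
```

Tip is in the hole without contact. I'll lower it the rest of the way, release and go up.

Request:
{"api": "apply_moves", "payload": {"series": [{"jaw": 1, "dx": 0, "dy": 0, "dz": 8, "turn": 0}, {"jaw": 1, "dx": 0, "dy": 0, "dz": 16, "turn": 0}, {"jaw": 1, "dx": 0, "dy": 0, "dz": 24, "turn": 0}, {"jaw": 1, "dx": 0, "dy": 0, "dz": 26, "turn": 0}, {"jaw": 1, "dx": 0, "dy": 0, "dz": 26, "turn": 0}]}}

```text
time: 27.85
tool_pos: [0.633, -0.296, 0.1445]
tool_rot: [-0.0, 1.0, -0.0, -0.001]
contact_force: [-0.3, -0.5, -0.2]
gripper_width: 0.148
grasp_force: 59.0
```

Request:
{"api": "apply_moves", "payload": {"series": [{"jaw": 0.75, "dx": 0, "dy": 0, "dz": 0, "turn": 0}, {"jaw": 0.6, "dx": 0, "dy": 0, "dz": 0, "turn": 0}, {"jaw": 0.3, "dx": 0, "dy": 0, "dz": 0, "turn": 0}, {"jaw": 0.3, "dx": 0, "dy": 0, "dz": 0, "turn": 0}, {"jaw": 0.3, "dx": 0, "dy": 0, "dz": 0, "turn": 0}]}}

```text
time: 28.27
tool_pos: [0.6336, -0.2963, 0.1461]
tool_rot: [0.0, 1.0, -0.0, 0.0]
contact_force: [0.4, 0.2, 0.4]
gripper_width: 0.703
grasp_force: 0.0
```

Request:
{"api": "apply_moves", "payload": {"series": [{"jaw": 0.3, "dx": 0, "dy": 0, "dz": -30, "turn": 0}, {"jaw": 0.3, "dx": 0, "dy": 0, "dz": -60, "turn": 0}, {"jaw": 0.3, "dx": 0, "dy": 0, "dz": -100, "turn": 0}, {"jaw": 0.3, "dx": 0, "dy": 0, "dz": -140, "turn": 0}, {"jaw": 0.3, "dx": 0, "dy": 0, "dz": -160, "turn": 0}]}}

```text
time: 28.68
tool_pos: [0.6346, -0.2969, 0.3127]
tool_rot: [0.002, 1.0, -0.0, 0.004]
contact_force: [0.8, 0.5, 1.1]
gripper_width: 0.7
grasp_force: 0.0
```

```bash
python3 look.py .617 .29 .3; python3 - <<'E'
from rod import *
fs=[grab_frame("scene"),grab_frame("side"),grab_frame("wrist")]
print(*rodfit(fs[:2],[.631,-.295]*2),*rodfit(fs,[.631,-.295]*2))
for f in fs:
    for c,m,col,h in masks(f,"lid"): print("lid",f["shot"],round(c,2),fit([(f,h)],S["lid"])[0].round(4),col.round())
a=cv2.resize(fs[2]["pixels"][:,:,::-1],(400,300));b=cv2.resize(fs[1]["pixels"][:,:,::-1],(400,300))
cv2.imwrite("pics/a8.png",np.hstack([a,b]))
E
```

```text
28.68 [ 0.6346 -0.2969  0.3127] [ 1.    -0.     0.007] 0.7 0.0 [0.8 0.5 1.1] [-0.54  0.2   1.35  0.    1.58  1.03]
go [ -17.8 -586.9   10.1]
[ 0.63100001 -0.295       0.63099996 -0.295     ] [[-0.3 -0.1 -1.7 -2.3 -1.2 -1.5]
 [-0.6  1.4 -0.6 -1.6 -0.7 -0.4]] [ 0.63439174 -0.29206879  0.63183405 -0.29724726] [[-1.4 -0.1 -1.4 -0.9 -1.6 -0.8]
 [-2.3  0.8 -0.4 -1.4 -1.5 -0.6]
 [-1.4  1.1  0.2 -0.  -1.   0.3]]
lid 47 0.91 [0.6156 0.2916] [86. 87. 81.]
lid 47 0.76 [0.3869 0.2908] [80. 46. 96.]
lid 47 0.7 [0.4026 0.0042] [121. 122. 112.]
lid 47 0.48 [ 0.5442 -0.0827] [143. 136. 122.]
lid 48 0.81 [0.6171 0.289 ] [89. 90. 85.]
lid 48 0.73 [0.4078 0.2578] [ 88.  42. 105.]
```

View pics/a8.png

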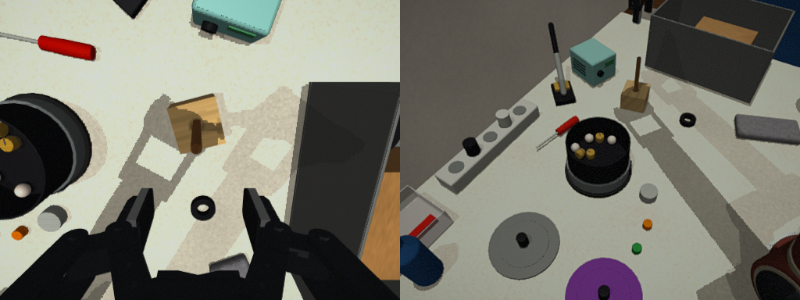

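The rod is back upright in its holder, at (636,85) in the combined picture. The lid hasn't moved, at about (0.6165, 0.290). Next I go to the lid.

Request:
{"api": "apply_moves", "payload": {"series": [{"jaw": 0.3, "dx": -1, "dy": -35, "dz": 0, "turn": 0}, {"jaw": 0.3, "dx": -2, "dy": -75, "dz": 0, "turn": 0}, {"jaw": 0.3, "dx": -4, "dy": -115, "dz": 0, "turn": 0}, {"jaw": 0.3, "dx": -5, "dy": -155, "dz": 0, "turn": 0}, {"jaw": 0.3, "dx": -6, "dy": -195, "dz": 0, "turn": 0}]}}

```text
time: 29.65
tool_pos: [0.6269, -0.0995, 0.3052]
tool_rot: [-0.0, 1.0, -0.0, -0.0]
contact_force: [-0.0, 0.1, 0.3]
gripper_width: 0.698
grasp_force: 0.0
```

Request:
{"api": "apply_moves", "payload": {"series": [{"jaw": 0.3, "dx": -1, "dy": -40, "dz": 0, "turn": 0}, {"jaw": 0.3, "dx": -2, "dy": -80, "dz": 0, "turn": 0}, {"jaw": 0.3, "dx": -4, "dy": -120, "dz": 0, "turn": 0}, {"jaw": 0.3, "dx": -5, "dy": -160, "dz": 0, "turn": 0}, {"jaw": 0.3, "dx": -6, "dy": -198, "dz": 0, "turn": 0}]}}

```text
time: 30.07
tool_pos: [0.6209, 0.099, 0.3054]
tool_rot: [-0.0, 1.0, 0.0, -0.0]
contact_force: [0.4, -0.4, -0.1]
gripper_width: 0.701
grasp_force: 0.0
```

Request:
{"api": "apply_moves", "payload": {"series": [{"jaw": 0.3, "dx": -1, "dy": -38, "dz": 0, "turn": 0}, {"jaw": 0.3, "dx": -2, "dy": -76, "dz": 0, "turn": 0}, {"jaw": 0.3, "dx": -3, "dy": -112, "dz": 0, "turn": 0}, {"jaw": 0.3, "dx": -4, "dy": -145, "dz": 0, "turn": 0}, {"jaw": 0.3, "dx": -4, "dy": -160, "dz": 0, "turn": 0}]}}

```text
time: 30.48
tool_pos: [0.6166, 0.2606, 0.305]
tool_rot: [-0.001, 1.0, 0.002, -0.0]
contact_force: [-0.1, -0.1, -0.3]
gripper_width: 0.699
grasp_force: 0.0
```

```bash
python3 look.py .6165 .29 .15; python3 - <<'E'
from h import *
fs=[grab_frame("wrist"),grab_frame("scene"),grab_frame("side")]
for f in fs:
    for n in("lid","tumbler"):
        for c,m,col,h in masks(f,n,.5): print(n,f["shot"],round(c,2),fit([(f,h)],S[n])[0].round(4),col.round(),cv2.boundingRect(h))
E
```

```text
30.48 [0.6166 0.2606 0.305 ] [ 1.     0.003 -0.001] 0.699 0.0 [-0.1 -0.1 -0.3] [0.29 0.13 1.44 0.   1.57 1.86]
go [  0.2 -29.3 155.1]
lid 50 0.89 [0.3881 0.2859] [ 88.  37. 111.] (191, 238, 97, 89)
lid 50 0.57 [0.6168 0.2896] [107. 108. 104.] (173, 86, 121, 121)
tumbler 50 0.83 [0.586  0.0339] [23. 22. 24.] (363, 104, 149, 166)
lid 51 0.66 [0.396  0.2907] [63. 37. 74.] (343, 162, 63, 52)
lid 51 0.61 [0.6157 0.2911] [80. 81. 75.] (318, 227, 72, 67)
tumbler 51 0.87 [0.5829 0.0046] [34. 34. 30.] (212, 157, 74, 89)
lid 52 0.87 [0.6175 0.2891] [88. 90. 85.] (112, 271, 92, 87)
lid 52 0.8 [0.4082 0.2581] [72. 34. 86.] (211, 329, 100, 55)
tumbler 52 0.82 [0.5859 0.002 ] [26. 26. 26.] (211, 148, 86, 106)
```

Request:
{"api": "apply_moves", "payload": {"series": [{"jaw": 0.3, "dx": 0, "dy": -29, "dz": 20, "turn": 0}, {"jaw": 0.3, "dx": 0, "dy": -29, "dz": 60, "turn": 0}, {"jaw": 0.3, "dx": 0, "dy": -29, "dz": 100, "turn": 0}, {"jaw": 0.3, "dx": 0, "dy": -29, "dz": 140, "turn": 0}, {"jaw": 0.3, "dx": 0, "dy": -29, "dz": 175, "turn": 0}]}}

```text
time: 31.35
tool_pos: [0.617, 0.2848, 0.1282]
tool_rot: [0.0, 1.0, -0.001, -0.001]
contact_force: [-0.4, 0.0, -0.3]
gripper_width: 0.698
grasp_force: 0.0
```

Request:
{"api": "apply_moves", "payload": {"series": [{"jaw": 0.3, "dx": 0, "dy": 0, "dz": 15, "turn": 0}, {"jaw": 0.3, "dx": 0, "dy": 0, "dz": 30, "turn": 0}, {"jaw": 0.3, "dx": 0, "dy": 0, "dz": 30, "turn": 0}, {"jaw": 0.3, "dx": 0, "dy": 0, "dz": 30, "turn": 0}]}}

```text
time: 31.68
tool_pos: [0.6184, 0.2857, 0.1019]
tool_rot: [-0.0, 1.0, -0.0, 0.001]
contact_force: [-0.3, -0.2, -0.1]
gripper_width: 0.701
grasp_force: 0.0
```

```bash
python3 look.py .6167 .2898 .037; python3 - <<'E'
from h import *
fs=[grab_frame("scene"),grab_frame("side")]
for f in fs:
    for c,m,col,h in masks(f,"lid",.5): print(f["shot"],round(c,2),fit([(f,h)],S["lid"])[0].round(4),col.round(),cv2.boundingRect(h))
E
```

```text
31.68 [0.6184 0.2857 0.1019] [ 1.    -0.001  0.001] 0.701 0.0 [-0.3 -0.2 -0.1] [0.32 0.3  1.59 0.   1.25 1.9 ]
go [-1.8 -4.  64.9]
53 0.71 [0.6203 0.2916] [76. 77. 71.] (318, 232, 72, 62)
53 0.7 [0.4063 0.2272] [54. 36. 60.] (343, 165, 14, 41)
54 0.83 [0.6153 0.2895] [96. 98. 93.] (113, 272, 92, 86)
54 0.68 [0.408  0.2579] [81. 40. 97.] (211, 329, 100, 55)
```

Request:
{"api": "apply_moves", "payload": {"series": [{"jaw": 0.3, "dx": -2, "dy": -4, "dz": 20, "turn": 0}, {"jaw": 0.3, "dx": -2, "dy": -4, "dz": 40, "turn": 0}, {"jaw": 0.3, "dx": -2, "dy": -4, "dz": 55, "turn": 0}, {"jaw": 0.3, "dx": -2, "dy": -4, "dz": 62, "turn": 0}, {"jaw": 0.3, "dx": -2, "dy": -4, "dz": 62, "turn": 0}]}}

```text
time: 32.3
tool_pos: [0.6144, 0.2894, 0.0367]
tool_rot: [0.001, 1.0, -0.0, -0.002]
contact_force: [-0.5, -0.7, -0.3]
gripper_width: 0.702
grasp_force: 0.0
```

Request:
{"api": "apply_moves", "payload": {"series": [{"jaw": 0.5, "dx": 0, "dy": 0, "dz": 0, "turn": 0}, {"jaw": 0.6, "dx": 0, "dy": 0, "dz": 0, "turn": 0}, {"jaw": 0.7, "dx": 0, "dy": 0, "dz": 0, "turn": 0}, {"jaw": 0.9, "dx": 0, "dy": 0, "dz": 0, "turn": 0}, {"jaw": 0.9, "dx": 0, "dy": 0, "dz": 0, "turn": 0}]}}

```text
time: 32.72
tool_pos: [0.6167, 0.2901, 0.0407]
tool_rot: [-0.0, 1.0, -0.0, 0.001]
contact_force: [-0.0, -0.1, 4.5]
gripper_width: 0.28
grasp_force: 59.2
```

Request:
{"api": "apply_moves", "payload": {"series": [{"jaw": 0.9, "dx": 0, "dy": 0, "dz": 0, "turn": 0}, {"jaw": 0.9, "dx": 0, "dy": 0, "dz": -10, "turn": 0}, {"jaw": 0.9, "dx": 0, "dy": 0, "dz": -30, "turn": 0}, {"jaw": 0.9, "dx": 0, "dy": 0, "dz": -60, "turn": 0}, {"jaw": 0.9, "dx": 0, "dy": 0, "dz": -90, "turn": 0}]}}

```text
time: 33.13
tool_pos: [0.6138, 0.2893, 0.1276]
tool_rot: [0.001, 1.0, -0.0, -0.002]
contact_force: [0.2, 0.2, -2.2]
gripper_width: 0.286
grasp_force: 59.0
```

Request:
{"api": "apply_moves", "payload": {"series": [{"jaw": 0.9, "dx": 0, "dy": 0, "dz": -30, "turn": 0}, {"jaw": 0.9, "dx": 0, "dy": 0, "dz": -60, "turn": 0}, {"jaw": 0.9, "dx": 0, "dy": 0, "dz": -80, "turn": 0}, {"jaw": 0.9, "dx": 0, "dy": 0, "dz": -80, "turn": 0}, {"jaw": 0.9, "dx": 0, "dy": 0, "dz": -80, "turn": 0}]}}

```text
time: 33.55
tool_pos: [0.6158, 0.29, 0.2098]
tool_rot: [-0.0, 1.0, -0.0, 0.001]
contact_force: [0.1, -0.2, -2.5]
gripper_width: 0.283
grasp_force: 59.0
```

```bash
python3 look.py .5848 .003 .21; python3 - <<'E'
from h import *
fs=[grab_frame("scene"),grab_frame("side")]
for k in knobs(fs):print(k)
a,b=[cv2.resize(f["pixels"][:,:,::-1],(400,300)) for f in fs]
cv2.imwrite("pics/a9.png",np.hstack([a,b]))
E
```

```text
33.55 [0.6158 0.29   0.2098] [ 1.    -0.     0.002] 0.283 59.00248110294342 [ 0.1 -0.2 -2.5] [0.33 0.21 1.51 0.   1.42 1.9 ]
go [-31.  287.   -0.5]
(55, 0.72, [0.5587, -0.0067], [34.0, 35.0, 31.0])
(55, 0.58, [0.584, -0.0674], [127.0, 100.0, 55.0])
(55, 0.52, [0.5733, -0.0003], [114.0, 89.0, 48.0])
(55, 0.39, [0.383, 0.0881], [139.0, 72.0, 41.0])
(56, 0.53, [0.6316, -0.027], [138.0, 113.0, 52.0])
(56, 0.42, [0.3859, 0.087], [176.0, 104.0, 30.0])
(56, 0.41, [0.6585, -0.0134], [137.0, 112.0, 52.0])
```

View pics/a9.png

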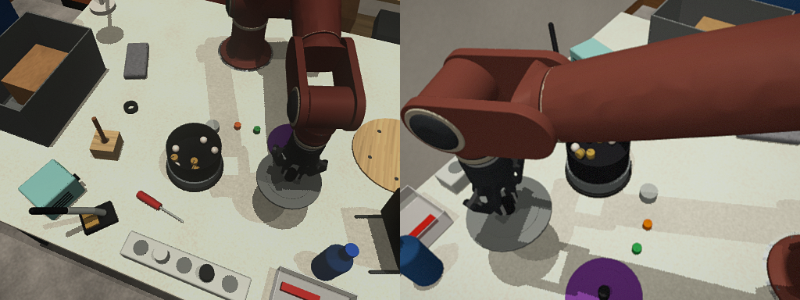

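The lid hangs level in the jaws, at (290,178) in the scene half. I'll carry it over the bowl.

Request:
{"api": "apply_moves", "payload": {"series": [{"jaw": 0.9, "dx": -3, "dy": 25, "dz": -8, "turn": 0}, {"jaw": 0.9, "dx": -6, "dy": 55, "dz": -10, "turn": 0}, {"jaw": 0.9, "dx": -9, "dy": 85, "dz": -10, "turn": 0}, {"jaw": 0.9, "dx": -12, "dy": 115, "dz": -10, "turn": 0}, {"jaw": 0.9, "dx": -16, "dy": 145, "dz": -10, "turn": 0}]}}

```text
time: 34.17
tool_pos: [0.5984, 0.1435, 0.2164]
tool_rot: [0.0, 1.0, 0.0, -0.002]
contact_force: [0.1, -0.8, -1.8]
gripper_width: 0.283
grasp_force: 59.2
```

Request:
{"api": "apply_moves", "payload": {"series": [{"jaw": 0.9, "dx": -3, "dy": 30, "dz": 0, "turn": 0}, {"jaw": 0.9, "dx": -6, "dy": 60, "dz": 0, "turn": 0}, {"jaw": 0.9, "dx": -9, "dy": 90, "dz": 0, "turn": 0}, {"jaw": 0.9, "dx": -13, "dy": 120, "dz": 0, "turn": 0}, {"jaw": 0.9, "dx": -15.5, "dy": 142, "dz": 0, "turn": 0}]}}

```text
time: 34.58
tool_pos: [0.5826, 0.0007, 0.2165]
tool_rot: [0.0, 1.0, -0.001, -0.002]
contact_force: [-0.3, 0.4, -1.7]
gripper_width: 0.278
grasp_force: 59.2
```

Request:
{"api": "apply_moves", "payload": {"series": [{"jaw": 0.9, "dx": 0, "dy": 0, "dz": 0, "turn": 0}, {"jaw": 0.9, "dx": 0, "dy": 0, "dz": 10, "turn": 0}, {"jaw": 0.9, "dx": 0, "dy": 0, "dz": 20, "turn": 0}, {"jaw": 0.9, "dx": 0, "dy": 0, "dz": 20, "turn": 0}, {"jaw": 0.9, "dx": 0, "dy": 0, "dz": 20, "turn": 0}]}}

```text
time: 35.0
tool_pos: [0.5828, 0.004, 0.1962]
tool_rot: [-0.0, 1.0, 0.001, -0.002]
contact_force: [0.5, 0.3, -1.5]
gripper_width: 0.285
grasp_force: 59.4
```

```bash
python3 look.py .5845 .0031 .1725; python3 - <<'E'
from h import *
s=state();fs=[grab_frame("wrist"),grab_frame("scene"),grab_frame("side")];print(state()["tool_pos"].round(4))
for f in fs:
    for c,m,col,h in masks(f,"lid",.3)[:3]: print(f["shot"],round(c,2),fit([(f,h)],S["lid"][:2],s["tool_pos"][2]-.0407)[0].round(4),col.round(),cv2.boundingRect(h))
a,b=[cv2.resize(f["pixels"][:,:,::-1],(400,300)) for f in fs[1:]]
cv2.imwrite("pics/a10.png",np.hstack([a,b]))
E
```

```text
35.0 [0.5828 0.004  0.1962] [ 1.     0.001 -0.004] 0.285 59.401187896728516 [ 0.5  0.3 -1.5] [-0.12 -0.01  1.76  0.    1.39  1.45]
go [ 1.8  0.9 23.6]
[0.5841 0.0036 0.1987]
57 0.87 [0.585  0.0041] [106. 108. 104.] (105, 82, 297, 270)
57 0.67 [0.5197 0.1406] [109.  46. 138.] (0, 255, 102, 110)
58 0.73 [0.5866 0.0062] [63. 64. 59.] (210, 155, 76, 57)
58 0.64 [0.495  0.2781] [81. 46. 97.] (343, 159, 64, 55)
59 0.66 [0.583  0.0026] [67. 68. 64.] (210, 139, 88, 65)
59 0.57 [0.3839 0.2975] [ 89.  42. 106.] (211, 329, 100, 55)
```

View pics/a10.png

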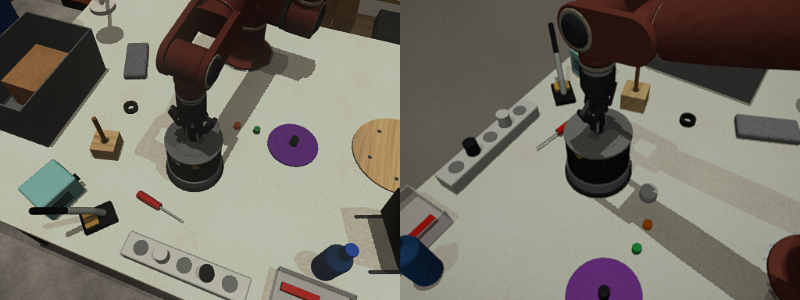

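The lid hovers centred over the bowl, at (195,138) in the scene half. I'll lower it gently.

Request:
{"api": "apply_moves", "payload": {"series": [{"jaw": 0.9, "dx": 0, "dy": 0, "dz": 6, "turn": 0}, {"jaw": 0.9, "dx": 0, "dy": 0, "dz": 12, "turn": 0}, {"jaw": 0.9, "dx": 0, "dy": 0, "dz": 18, "turn": 0}, {"jaw": 0.9, "dx": 0, "dy": 0, "dz": 22, "turn": 0}, {"jaw": 0.9, "dx": 0, "dy": 0, "dz": 22, "turn": 0}]}}

```text
time: 35.72
tool_pos: [0.5829, 0.0029, 0.1746]
tool_rot: [-0.0, 1.0, -0.0, -0.002]
contact_force: [-0.5, -0.7, -2.0]
gripper_width: 0.281
grasp_force: 59.4
```

Request:
{"api": "apply_moves", "payload": {"series": [{"jaw": 0.9, "dx": 0, "dy": 0, "dz": 2, "turn": 0}, {"jaw": 0.9, "dx": 0, "dy": 0, "dz": 3, "turn": 0}, {"jaw": 0.9, "dx": 0, "dy": 0, "dz": 3, "turn": 0}]}}

```text
time: 35.97
tool_pos: [0.584, 0.0028, 0.1736]
tool_rot: [0.0, 1.0, -0.0, -0.0]
contact_force: [-0.3, 0.2, -1.8]
gripper_width: 0.279
grasp_force: 59.4
```

```bash
python3 look.py .5845 .0033 .1707
```

```text
35.97 [0.584  0.0028 0.1736] [ 1. -0. -0.] 0.279 59.40083920955658 [-0.3  0.2 -1.8] [-0.12  0.02  1.78 -0.    1.34  1.45]
go [ 0.5 -0.5  2.9]
```

Request:
{"api": "apply_moves", "payload": {"series": [{"jaw": 0.9, "dx": 0.5, "dy": 0, "dz": 1, "turn": 0}, {"jaw": 0.9, "dx": 0.5, "dy": 0, "dz": 2, "turn": 0}, {"jaw": 0.9, "dx": 0.5, "dy": 0, "dz": 3, "turn": 0}, {"jaw": 0.9, "dx": 0.5, "dy": 0, "dz": 3, "turn": 0}]}}

```text
time: 36.3
tool_pos: [0.5846, 0.0028, 0.1707]
tool_rot: [0.0, 1.0, -0.0, 0.0]
contact_force: [0.5, 0.6, -0.9]
gripper_width: 0.281
grasp_force: 59.8
```

```bash
python3 look.py .5845 .0033 .1707
```

```text
36.3 [0.5846 0.0028 0.1707] [ 1. -0.  0.] 0.281 59.7953599691391 [ 0.5  0.6 -0.9] [-0.12  0.02  1.78  0.    1.34  1.45]
go [-0.1 -0.5 -0. ]
```

Request:
{"api": "apply_moves", "payload": {"series": [{"jaw": 0.9, "dx": 0, "dy": 0, "dz": 1, "turn": 0}, {"jaw": 0.68, "dx": 0, "dy": 0, "dz": 1, "turn": 0}, {"jaw": 0.6, "dx": 0, "dy": 0, "dz": 1, "turn": 0}, {"jaw": 0.3, "dx": 0, "dy": 0, "dz": 1, "turn": 0}, {"jaw": 0.3, "dx": 0, "dy": 0, "dz": 1, "turn": 0}]}}

```text
time: 36.72
tool_pos: [0.5846, 0.0028, 0.1699]
tool_rot: [0.0, 1.0, -0.0, 0.0]
contact_force: [-0.6, -0.0, -0.6]
gripper_width: 0.666
grasp_force: 0.0
```

Request:
{"api": "apply_moves", "payload": {"series": [{"jaw": 0.3, "dx": 0, "dy": 0, "dz": -10, "turn": 0}, {"jaw": 0.3, "dx": 0, "dy": 0, "dz": -40, "turn": 0}, {"jaw": 0.3, "dx": 0, "dy": 0, "dz": -80, "turn": 0}, {"jaw": 0.3, "dx": 0, "dy": 0, "dz": -120, "turn": 0}, {"jaw": 0.3, "dx": 0, "dy": 0, "dz": -150, "turn": 0}]}}

```text
time: 37.13
tool_pos: [0.585, 0.0028, 0.3244]
tool_rot: [0.0, 1.0, -0.0, 0.002]
contact_force: [0.3, 1.1, 0.4]
gripper_width: 0.699
grasp_force: 0.0
```

Request:
{"api": "apply_moves", "payload": {"series": [{"jaw": 0.3, "dx": -30, "dy": 0, "dz": -10, "turn": 0}, {"jaw": 0.3, "dx": -65, "dy": 0, "dz": -20, "turn": 0}, {"jaw": 0.3, "dx": -100, "dy": 0, "dz": -20, "turn": 0}, {"jaw": 0.3, "dx": -120, "dy": 0, "dz": -20, "turn": 0}, {"jaw": 0.3, "dx": -120, "dy": 0, "dz": -20, "turn": 0}]}}

```text
time: 37.55
tool_pos: [0.4622, 0.003, 0.3416]
tool_rot: [0.0, 1.0, -0.0, 0.001]
contact_force: [0.8, -0.2, 0.0]
gripper_width: 0.701
grasp_force: 0.0
```

```bash
python3 look.py; python3 - <<'E'
from h import *
fs=[grab_frame("wrist"),grab_frame("scene"),grab_frame("side")]
for f in fs:
    for c,m,col,h in masks(f,"lid",.3)[:3]: print(f["shot"],round(c,2),fit([(f,h)],S["lid"],.13)[0].round(4),col.round(),cv2.boundingRect(h))
    for k in knobs([f]): print("  k",k)
i=fs[0]["pixels"][:,:,::-1];a,b=[cv2.resize(f["pixels"][120:260,180:330,::-1],(300,280)) for f in fs[1:]]
cv2.imwrite("pics/a11.png",np.hstack([cv2.resize(i,(500,375)),np.vstack([a,b])[:375]]) if 0 else np.vstack([np.hstack([a,b]),cv2.resize(i[:300],(600,320))]))
E
```

```text
37.55 [0.4622 0.003  0.3416] [ 1.    -0.     0.003] 0.701 0.0 [ 0.8 -0.2  0. ] [-0.15 -0.39  1.85 -0.    1.67  1.42]
60 0.94 [0.5655 0.0029] [108. 110. 105.] (167, 0, 174, 135)
60 0.82 [0.4293 0.2076] [ 94.  40. 118.] (21, 138, 111, 102)
  k (60, 0.69, [0.3853, 0.0875], [132.0, 64.0, 6.0])
  k (60, 0.68, [0.6239, -0.2963], [116.0, 93.0, 56.0])
  k (60, 0.46, [0.3786, 0.1572], [13.0, 101.0, 35.0])
61 0.87 [0.4771 0.2812] [71. 40. 86.] (344, 159, 64, 54)
61 0.62 [0.5829 0.0034] [73. 74. 69.] (210, 154, 75, 64)
  k (61, 0.56, [0.3743, 0.158], [41.0, 76.0, 43.0])
62 0.6 [0.5853 0.0015] [81. 83. 78.] (211, 145, 86, 68)
62 0.58 [0.3882 0.291 ] [83. 39. 99.] (211, 329, 100, 55)
  k (62, 0.68, [0.3857, 0.086], [111.0, 57.0, 14.0])
  k (62, 0.5, [0.378, 0.156], [35.0, 93.0, 44.0])
```

View pics/a11.png

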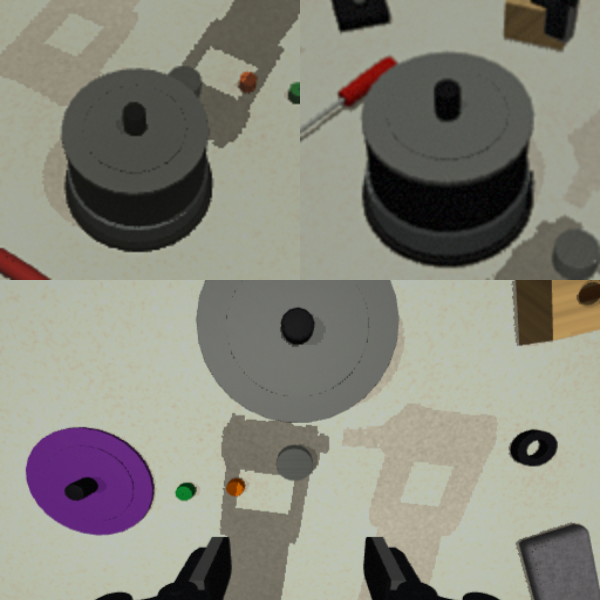

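The lid lies flat and centred on the bowl, with its knob at (135,118) in the scene crop. No brass knob is left on the bench, only the green and orange decoys, and the tape hasn't moved. I'm handing in.

```bash
python3 -c "
from plant import ticket
print(ticket.job_done())"
```

```text
the job is handed in; nothing more can be done
None
```

I've handed in the job: all three brass knobs are in the bowl, I stirred three full circles, the rod is back in its holder, and the lid is flat and centred to about 1 mm by the cameras. The hand-in call returned no verdict.

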